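# Load trailer hub spacers on the assembly stand and drive its dowels

## Robot

A 6-joint arm with a two-finger parallel gripper is mounted at the origin on the work surface. World frame = base frame: x ahead of the robot, y to its left, z up, the work surface at z = 0. Lengths are in m, angles in rad, forces in N, time in s.
With the tool pointing down it reaches from about 0.35 to 0.775 m from the base axis. Payload 5.5 kg.
Tool frame: the origin (TCP) lies between the finger pads; the fingertips stand 19 mm ahead of it and the grasp point (between the pads) is the TCP; z points along the fingers, y is the line along which they close (so a half turn about z gives the same grasp; the last joint's range is limited). The gripper opens to 85 mm and grips with 20 to 120 N. Pads are 22 mm wide; open, the fingers measure 114 mm over their backs; the gripper's body (76 mm by 85 mm) begins 54 mm behind the grasp point. The pads swing forward as they close: fully open they stand 13 mm farther back than shut.
Start: joints at [-1.487, 0.313, 0.046, 1.304, 0, 1.431], TCP at [0.128, -0.561, 0.25] pointing down, gripper open.
Joint ranges: [-2.76, 2.76], [-0.86, 1.69], [-1.03, 1.26], [-2.2, 2.34], [-1.47, 1.5], [-3.14, 3.14]. Speed limits (rad/s): [2.57, 2.57, 3.14, 3.14, 3.14, 3.14].

## Interface

Orientations are given as a unit quaternion [w, x, y, z].
In Python, from workcell import env gives the robot as it stands.
- The arm moves only by the shell command python3 -m pendant 'ROWS' [FORCE]. ROWS is JSON, a list of rows, each an object with "travel": the shift along the tool's x, y, z scaled (see below), a list of three; "rot": the turn, a rotation vector about the tool's x, y, z scaled (see below), a list of three; "fingers": the opening, from -1 (shut) to 1 (fully open). In form: [{"travel": [dx, dy, dz], "rot": [wx, wy, wz], "fingers": fingers}, ...]. A call has 1 to 10 rows; each row is the pose to reach, as a shift and turn from the pose commanded when the call began, along the tool's axes at that moment; what a row does not reach only later rows make up. The controller multiplies each number of a shift by 0.12 m and each number of a turn by 60 degrees. A row lasts 1/10 s, in which the tool goes at most 50 mm and 8.59 degrees, less where a joint would pass 70% of its speed; a pose out of reach is approached as far as the arm can. A call with a number of a shift or a turn outside -1 to 1 is refused whole. A call with a gripper value outside its range is refused whole. The fingers move at their own pace and stop on an object; FORCE is the grip in N (left out, the last holds). Time passes only in rows, so rows that repeat a pose let the fingers close. It gives the time, the measured TCP pose, the force, the opening and the grip force at its end, in the units of the state.
- env.get_state(): the state, without advancing time (a new reading comes with each control period).
- env.read_camera(name): name is "scene" or "top" or "wrist"; returns (picture, depth): 384x512x3 uint8, blue, green, red; 384x512 float32, m along the optical axis (not along the pixel's ray), 0 where there is no reading.
- env.camera_model(name): a dict with "fovy" (degrees; the focal length in pixels is half the picture's height over the tangent of half this angle, whatever the lens; pixels are square), "cx", "cy" (the principal point, pixels), "rvec" (rotation vector, rad) and "tvec" (3), from world to camera coordinates, as OpenCV has them; the wrist camera has in their place "T_tool_cam" (4x4, takes a point from camera to tool coordinates, whose origin is the TCP and whose axes are the flange's). Camera axes: x right, y down, z forward; pixel columns grow to the right and rows downward; lengths in m; the calibration is good to about 2 mm. A picture is of the moment at which its call begins: read the wrist's pose just before it. camera_model takes no time and is no camera call.
- env.hand_in(): hands the job in; it is judged then, once.
Trained networks look in the newest picture that a camera, given by its name, has taken for a name from the list of things; names that differ only in an ending like _2 or _b are one class to them, and where a whole thing is asked for, a point or a joint stands for the part that bears it (a point fixed in the world has none). Each returns a list of dicts, best first, with "conf" (0 to 1); they miss things now and then, are a little off and sometimes report something else, mostly with a low value. They report only what shows in the picture. A call takes as long as a camera call. They do not tell look-alikes from the thing itself.
- env.outline_of(camera, target): "mask" (384x512 bool, what is visible of it) and "xy" ([column, row] in pixels, amid what is visible of it).
The state is a dict: "clock": time; "joint_pos": joint angles; "qvel": joint speeds; "tau": joint torques, N m; "tcp_pos": TCP position; "orientation": TCP orientation; "wrist_force": force on the tool from outside, world axes, zero at the start; "ft_torque": the same for the moment, N m; "finger_gap": finger opening in m; "grip_force": force on a finger pad.
Only numpy, scipy, OpenCV 4.12 (cv2) and the standard library are available. Lean on these libraries where they do the work, as an engineer would, in place of code of your own. Each camera call takes 0.05 s, during which the arm holds its last target. There are 200 camera calls.

## Task

Slide every steel spacer ring on the shelf over the upright shaft that its bore fits closely, wide ones on the thick shaft and narrow ones on the thin shaft, each fully down, stacked where there are two of a kind. Once all the spacers are on, knock both headed dowels of the stand fully home with the mallet, pushing on the dowels with nothing but the mallet, then stand the mallet on its head in the grey drip tray again and let go. Leave the other things on the shelf where they are.

Things in the scene. Friction and masses are not known exactly. Their poses are not given: they have to be found in the camera images.
- stand: Fixed dark steel plate, 110 (its x) x 290 (its y) x 20 mm, on the shelf, turned by up to 0.3 rad; origin at the centre of its underside, z up. It carries two upright shafts on its y axis at y = +50 mm (thick) and y = -50 mm (thin), and two headed dowels on the same line near its ends at y = +120 mm and -120 mm. Everything beside these is flat.
- shaft_thick (a point): Foot of the thick shaft: on its axis, on the plate's top face (20 mm above the shelf). Shaft 40 mm in diameter, 72 mm tall above the plate; its uppermost 6 mm taper to 28 mm. Takes the wide spacers.
- shaft_thin (a point): Foot of the thin shaft: on its axis, on the plate's top face. Shaft 28 mm in diameter, 72 mm tall above the plate; its uppermost 6 mm taper to 16 mm. Takes the narrow spacers.
- wide_1: Loose steel ring, WIDE spacer: outer diameter 64 mm, bore 43 mm, 32 mm tall, 0.22 kg, standing flat on the shelf; origin at the centre of its underside, z along the bore. May be absent.
- wide_2: Loose steel ring, WIDE spacer: outer diameter 64 mm, bore 43 mm, 32 mm tall, 0.22 kg, standing flat on the shelf; origin at the centre of its underside, z along the bore. May be absent.
- narrow_1: Loose steel ring, NARROW spacer: outer diameter 50 mm, bore 31 mm, 32 mm tall, 0.15 kg, standing flat on the shelf; origin at the centre of its underside, z along the bore. May be absent.
- narrow_2: Loose steel ring, NARROW spacer: outer diameter 50 mm, bore 31 mm, 32 mm tall, 0.15 kg, standing flat on the shelf; origin at the centre of its underside, z along the bore. May be absent.
- dowel_a (a joint): How far the dowel at the stand's +y end is driven in (m): 0 fully out, 0.018 fully home, starts at 0 to 0.004. It stays where it is left; about 8 N of friction resists it.
- dowel_b (a joint): How far the dowel at the stand's -y end is driven in (m): 0 fully out, 0.018 fully home, starts at 0 to 0.004. It stays where it is left; about 8 N of friction resists it.
- dowel_a_top (a point): Centre of the top face of the dowel's head at the stand's +y end. Head 26 mm in diameter and 8 mm thick; its top is 46 mm above the shelf when fully out and 28 mm above the shelf when home (head down on the plate).
- dowel_b_top (a point): Centre of the top face of the dowel's head at the stand's -y end. Head 26 mm in diameter and 8 mm thick; its top is 46 mm above the shelf when fully out and 28 mm above the shelf when home (head down on the plate).
- mallet: Loose mallet, 0.45 kg, standing on its lower face in the tray. Head: upright cylinder 52 mm in diameter, 85 mm tall; origin at the centre of its lower face, z up. Handle: level wooden bar along the mallet's -x, 24 mm wide (y), 28 mm high, ending 170 mm from the head's axis, its middle 50 mm above the lower face. Centre of mass about 20 mm from the head's axis towards the handle.
- tray: Fixed grey open drip tray, 200 (x) x 160 (y) mm outside, walls 5 mm thick and 25 mm high, floor 5 mm thick; origin at the centre of its underside.
- torch: loose bystander, to be left alone; origin at the centre of its underside. Yellow work torch, 165 x 50 x 44 mm, long axis x.
- chock: loose bystander, to be left alone; origin at the centre of its underside. Red stepped wheel chock, 160 (x) x 80 x 80 mm.
- nut_key: loose bystander, to be left alone; origin at the centre of its underside. Chrome locking wheel nut key, 42 mm in diameter, 64 mm tall, upright.
- spray: loose bystander, to be left alone; origin at the centre of its underside. Green spray bottle, 70 mm in diameter, 200 mm tall, upright.
- grease_tin: loose bystander, to be left alone; origin at the centre of its underside. Tin, 76 mm in diameter, 80 mm tall.
- gauge: loose bystander, to be left alone; origin at the centre of its underside. Tyre gauge, black handle 130 x 30 x 18 mm along x with a 52 mm steel dial at its +x end.
Things that resemble listed ones, but are neither listed nor needed, are in the scene too. Leave any yellow look-alike of the narrow_2 alone. Leave any pink look-alike of the narrow_1 alone.

How it is judged:
By the outcome, as a careful person would: the job done as asked, in the order asked, and still so for the second after the job is handed in, with the robot touching nothing.
Of wide_1, wide_2, narrow_1, narrow_2 only 3 to 4 are there at a start; the rules pass over those that are not, and their reading is None.
At some moment in a run one of wide_1, wide_2, narrow_1, narrow_2 may be knocked a few centimetres aside while the robot is not near it.
It also fails if it takes over 200 s, if anything falls off the work surface, if the arm or the gripper's body presses on something with over 40 N, if the wrist force passes 120 N, or if a joint passes its speed limit or range.

## Working session

There is one attempt and no reset: what is moved stays moved. The work goes in short steps, Python scripts to look and compute and a shell command to move; the robot and the scene stay as the last step left them, time stands still between calls to the robot, and variables do not carry over. Pictures are saved under pics/ and viewed, at most 14 in all, crops included, and the job is handed in when it is done.

```bash
mkdir -p pics; ls; cat > h.py <<'E'
import numpy as np, cv2
from workcell import env
from scipy.spatial.transform import Rotation as R
def cam(n):
    m=env.camera_model(n); f=192/np.tan(np.radians(m['fovy'])/2)
    K=np.array([[f,0,m['cx']],[0,f,m['cy']],[0,0,1]])
    if 'rvec' in m:
        Rw=cv2.Rodrigues(np.array(m['rvec'],float))[0]; t=np.array(m['tvec'],float).ravel()
        T=np.eye(4); T[:3,:3]=Rw.T; T[:3,3]=-Rw.T@t
    else:
        s=env.get_state(); q=s['orientation']; B=np.eye(4)
        B[:3,:3]=R.from_quat([q[1],q[2],q[3],q[0]]).as_matrix(); B[:3,3]=s['tcp_pos']
        T=B@np.array(m['T_tool_cam'])
    return K,T,m
def cloud(n):
    K,T,m=cam(n); im,d=env.read_camera(n)
    v,u=np.mgrid[:384,:512]
    p=np.stack([(u-K[0,2])/K[0,0]*d,(v-K[1,2])/K[1,1]*d,d],-1)
    return im,d,p@T[:3,:3].T+T[:3,3]
E
python3 - <<'E'
from h import *
for n in ('scene','top','wrist'):
    im,d,P=cloud(n); cv2.imwrite(f'pics/{n}0.png',im); np.savez(f'{n}0.npz',im=im,d=d,P=P)
    m=env.camera_model(n); print(n,m, (d>0).mean())
    if n=='wrist': continue
    for t in ['stand','wide_1','narrow_1','mallet','tray','shaft_thick','dowel_a','torch','chock','nut_key','spray','grease_tin','gauge']:
        for o in env.outline_of(n,t):
            k=o['mask']&(d>0); 
            print(t,round(o['conf'],2),np.round(o['xy']),k.sum(),np.round(np.median(P[k],0),3) if k.any() else '', np.round(np.percentile(P[k][:,2],95),3) if k.any() else '')
print(env.get_state())
E
```

```text
pics
scene {'fovy': 57.29223421048004, 'cx': 249.95712831252374, 'cy': 191.52526529693208, 'rvec': array([ 1.75810394,  1.67956487, -0.78167316]), 'tvec': array([ 0.02781091, -0.30991736,  1.40046877])} 0.9959360758463541
stand 0.44 [328. 156.] 361 [0.337 0.21  0.018] 0.023
stand 0.38 [179. 187.] 408 [ 0.46  -0.254  0.022] 0.033
wide_1 0.82 [180. 186.] 366 [ 0.46  -0.253  0.023] 0.033
narrow_1 0.7 [121. 197.] 268 [ 0.512 -0.412  0.026] 0.033
narrow_1 0.66 [268. 242.] 378 [ 0.687 -0.008  0.024] 0.033
narrow_1 0.58 [282. 283.] 394 [0.795 0.016 0.026] 0.033
narrow_1 0.54 [113. 181.] 233 [ 0.425 -0.46   0.023] 0.033
mallet 0.72 [164. 223.] 430 [ 0.605 -0.275  0.025] 0.033
mallet 0.7 [390. 176.] 1102 [0.525 0.341 0.064] 0.09
tray 0.88 [404. 207.] 2705 [0.561 0.376 0.005] 0.024
tray 0.46 [361. 261.] 2431 [0.802 0.191 0.064] 0.089
shaft_thick 0.56 [283. 195.] 3332 [0.523 0.053 0.02 ] 0.084
dowel_a 0.74 [213. 278.] 1358 [ 0.799 -0.137  0.039] 0.043
dowel_a 0.66 [326. 198.] 66 [0.539 0.161 0.042] 0.044
dowel_a 0.64 [242. 183.] 86 [ 0.474 -0.068  0.039] 0.043
torch 0.6 [212. 278.] 1483 [ 0.796
[... 2318 characters left out ...]
5
{'clock': 1.45, 'joint_pos': array([-1.48654489e+00,  3.13206641e-01,  4.61017020e-02,  1.30360161e+00,
        8.92084038e-06,  1.43120548e+00]), 'qvel': array([-0.00033626,  0.00207336, -0.00086292,  0.00117341,  0.00119759,
        0.00033384]), 'tau': array([ 1.08256056e-03, -4.80461526e+01,  2.98809010e+01,  4.19479165e-04,
        7.40830842e-06,  3.83128665e-06]), 'tcp_pos': array([ 0.12763874, -0.56069493,  0.2503201 ]), 'orientation': array([4.49936269e-05, 9.93743363e-01, 1.11687626e-01, 3.21685008e-06]), 'wrist_force': array([-0.13018287,  1.07234373,  0.41793271]), 'ft_torque': array([-0.00715395,  0.01282034,  0.00025996]), 'grip_force': 0.0, 'finger_gap': 0.08535924060480823}
```

```bash
python3 - <<'E'
import cv2
a=cv2.imread('pics/scene0.png');b=cv2.imread('pics/top0.png')
cv2.imwrite('pics/s1.png',cv2.resize(a[110:310,80:460],(798,420),interpolation=cv2.INTER_CUBIC))
cv2.imwrite('pics/t1.png',cv2.resize(b[90:310,60:420],(800,489),interpolation=cv2.INTER_CUBIC))
E
```

```text
(no output)
```

View pics/s1.png

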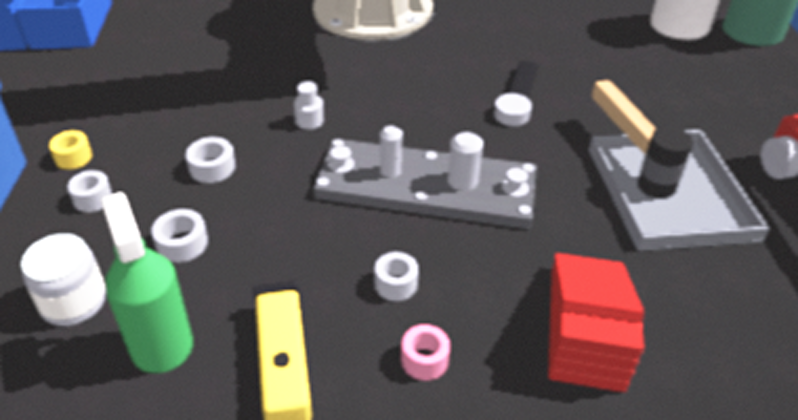

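View pics/t1.png

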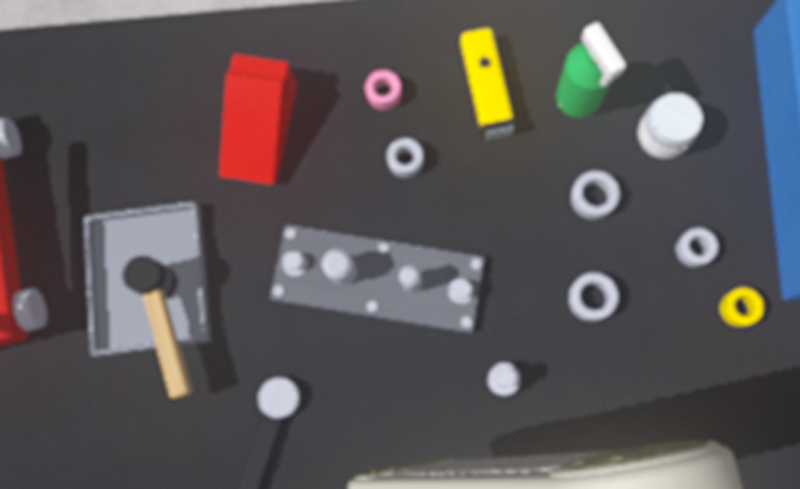

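The views show four steel rings: two wide, at scene px (180,186) and (164,223), and two narrow, at (121,197) and (268,242). The look-alikes are yellow at (113,181) and pink at (282,283). The stand is in the centre, and the mallet is in the tray with its handle towards the robot.

Next I'll fit centres from the depth clouds of both cameras, then confirm them with the wrist camera.

```bash
cat >> h.py <<'E'
from scipy.optimize import minimize
SP={'w':(.032,.0215),'n':(.025,.0155),'thick':(.0145,0),'thin':(.0085,0),'dow':(.013,0),'mal':(.026,0)}
def fit(P,kind,c0,zlo,zhi,rad=None):
    ro,ri=SP[kind]; rad=rad or ro+.02
    Q=P[(P[...,2]>zlo)&(P[...,2]<zhi)&(np.hypot(P[...,0]-c0[0],P[...,1]-c0[1])<rad)]
    if len(Q)<6: return None
    def f(c):
        r=np.hypot(Q[:,0]-c[0],Q[:,1]-c[1])
        return np.sum(np.clip(r-ro,0,None)**2+np.clip(ri-r,0,None)**2)*1e6+.01*np.sum((c-Q[:,:2].mean(0))**2)*1e6
    o=minimize(f,Q[:,:2].mean(0),method='Nelder-Mead',options=dict(xatol=1e-5,fatol=1e-6))
    return np.round(o.x,4),np.round(np.median(Q[:,2]),4),len(Q),round(np.sqrt(o.fun/len(Q)),2)
THINGS=[('w',(.444,-.25),.028,.04),('w',(.59,-.278),.028,.04),('n',(.502,-.411),.028,.04),('n',(.675,-.006),.028,.04),
 ('thick',(.52,.095),.086,.1),('thin',(.49,0),.086,.1),('dow',(.471,-.067),.036,.05),('dow',(.533,.162),.036,.05),('mal',(.53,.345),.086,.1)]
E
python3 - <<'E'
from h import *
for n in('scene','top'):
    P=np.load(n+'0.npz')['P']; print(n)
    for t in THINGS: print(t[0],t[1],fit(P,*t))
    Q=P[(P[...,2]>.064)&(P[...,2]<.073)&(abs(P[...,0]-.45)<.1)&(abs(P[...,1]-.33)<.08)]
    c=Q.mean(0); w,v=np.linalg.eigh(np.cov(Q[:,:2].T)); print('handle',c,v[:,1],Q[:,0].min(),Q[:,0].max(),len(Q))
    k=(np.abs(P[...,2]-.02)<.004)&(abs(P[...,0]-.5)<.15)&(abs(P[...,1]-.05)<.17)
    print('stand',cv2.minAreaRect((P[k][:,:2]*1000).astype(np.float32)))
    k=(abs(P[...,2]-.025)<.004)&(abs(P[...,0]-.55)<.15)&(abs(P[...,1]-.39)<.13)
    print('tray',cv2.minAreaRect((P[k][:,:2]*1000).astype(np.float32)))
E
```

```text
scene
w (0.444, -0.25) (array([ 0.4466, -0.255 ]), np.float64(0.0314), 149, np.float64(0.28))
w (0.59, -0.278) (array([ 0.595 , -0.2763]), np.float64(0.0317), 206, np.float64(0.2))
n (0.502, -0.411) (array([ 0.5042, -0.412 ]), np.float64(0.0318), 120, np.float64(0.24))
n (0.675, -0.006) (array([ 0.677 , -0.0074]), np.float64(0.0315), 166, np.float64(0.2))
thick (0.52, 0.095) (array([0.5192, 0.0948]), np.float64(0.0907), 103, np.float64(1.48))
thin (0.49, 0) (array([ 0.4931, -0.0019]), np.float64(0.0901), 48, np.float64(1.95))
dow (0.471, -0.067) (array([ 0.4733, -0.0692]), np.float64(0.0414), 52, np.float64(0.27))
dow (0.533, 0.162) (array([0.5341, 0.1626]), np.float64(0.0427), 60, np.float64(0.05))
mal (0.53, 0.345) (array([0.527 , 0.3589]), np.float64(0.0891), 194, np.float64(0.05))
handle [0.44486587 0.33457072 0.06780941] [-0.98440579 -0.17591261] 0.3637784395838102 0.5491221832574356 260
stand ((471.2113342285156, 49.47181701660156), (338.6752624511719, 241.65499877929688), 89.89326477050781)
tray ((535.269775390625, 376.1187744140625), (201.9922637939453, 162.08071899414062), 2
[... 429 characters left out ...]
64(0.0901), 105, np.float64(1.6))
thin (0.49, 0) (array([0.4883, 0.    ]), np.float64(0.0901), 49, np.float64(1.63))
dow (0.471, -0.067) (array([ 0.4713, -0.0675]), np.float64(0.0404), 54, np.float64(0.0))
dow (0.533, 0.162) (array([0.5324, 0.1642]), np.float64(0.0424), 54, np.float64(0.0))
mal (0.53, 0.345) (array([0.5258, 0.3607]), np.float64(0.0892), 209, np.float64(0.03))
handle [0.43360805 0.33652344 0.06787064] [-0.97722263 -0.21221669] 0.3602890224643866 0.54317837095583 375
stand ((501.502685546875, 75.81687927246094), (244.5281524658203, 352.3910217285156), 14.226058959960938)
tray ((559.2927856445312, 357.79937744140625), (252.7946319580078, 200.87998962402344), 1.3395882844924927)
```

```bash
cat >> h.py <<'E'
def pose():
    s=env.get_state(); q=s['orientation']; M=R.from_quat([q[1],q[2],q[3],q[0]]).as_matrix()
    return np.array(s['tcp_pos']),M,np.arctan2(M[1,0],M[0,0]),s
def plan(xyz,yaw=None):
    p,M,t,s=pose(); d=M.T@(np.array(xyz)-p)/.12
    print('from',np.round(p,4),'yaw',round(t,3),'gap',round(s['finger_gap'],4),'-> travel',np.round(d,3),'rotz',round(-(yaw-t)/np.radians(60),3) if yaw is not None else '', 'tilt',np.round(M[2,:2],3),'t',s['clock'],'F',np.round(s['wrist_force'],1))
def look(tag):
    im,d,P=cloud('wrist'); cv2.imwrite(f'pics/{tag}.png',im); np.savez(tag+'.npz',im=im,P=P,d=d)
    for t in THINGS:
        r=fit(P,*t)
        if r: print(tag,t[0],t[1],r)
    return im,P
E
for i in 1 2 3 4; do python3 -m pendant '[{"travel":[0.4,-0.24,0],"rot":[0,0,0],"fingers":1},{"travel":[0.79,-0.477,0],"rot":[0,0,0],"fingers":1},{"travel":[0.79,-0.477,0],"rot":[0,0,0],"fingers":1}]' | tail -c 300; done
for i in 1 2; do python3 -m pendant '[{"travel":[0,0,0],"rot":[0,0,-0.13],"fingers":1},{"travel":[0,0,0],"rot":[0,0,-0.26],"fingers":1},{"travel":[0,0,0],"rot":[0,0,-0.39],"fingers":1},{"travel":[0,0,0],"rot":[0,0,-0.52],"fingers":1},{"travel":[0,0,0],"rot":[0,0,-0.52],"fingers":1},{"travel":[0,0,0],"rot":[0,0,-0.52],"fingers":1}]' | tail -c 300; done
python3 -c "
from h import *
look('w_a'); plan((.49,.02,.25),1.314)"
```

```text
clock: 1.75
tcp_pos: [0.2096, -0.4805, 0.2505]
orientation: [-0.001, 0.994, 0.113, 0.0]
wrist_force: [-0.5, -0.8, -0.6]
finger_gap: 0.0856
grip_force: 0.0
clock: 2.05
tcp_pos: [0.2892, -0.404, 0.2506]
orientation: [-0.0, 0.994, 0.114, 0.0]
wrist_force: [-0.4, -1.1, -0.2]
finger_gap: 0.0856
grip_force: 0.0
clock: 2.35
tcp_pos: [0.3689, -0.3279, 0.2505]
orientation: [-0.0, 0.994, 0.114, 0.0]
wrist_force: [-0.5, -0.2, 0.1]
finger_gap: 0.0855
grip_force: 0.0
clock: 2.65
tcp_pos: [0.4487, -0.2515, 0.2503]
orientation: [0.0, 0.994, 0.114, 0.0]
wrist_force: [-0.4, -0.6, -0.1]
finger_gap: 0.0853
grip_force: 0.0
clock: 3.25
tcp_pos: [0.4461, -0.2543, 0.2502]
orientation: [0.0, 0.928, 0.373, -0.0]
wrist_force: [-1.0, 0.6, -0.2]
finger_gap: 0.0855
grip_force: 0.0
clock: 3.85
tcp_pos: [0.4464, -0.2537, 0.2503]
orientation: [0.0, 0.794, 0.608, -0.0]
wrist_force: [0.7, -0.6, -0.3]
finger_gap: 0.0852
grip_force: 0.0
w_a w (0.444, -0.25) (array([ 0.4441, -0.2534]), np.float64(0.0315), 1460, np.float64(0.03))
w_a w (0.59, -0.278) (array([ 0.5914, -0.2755]), np.float64(0.0314), 1563, np.float64(0.03))
w_a n (0.502, -0.411) (array([ 0.5005, -0.4109]), np.float64(0.0313), 696, np.float64(0.05))
from [ 0.4464 -0.2536  0.2503] yaw 1.309 gap 0.0855 -> travel [ 2.296e+00 -2.400e-01  2.000e-03] rotz -0.005 tilt [-0.  0.] t 3.9 F [0.8 1.1 0.5]
```

```bash

for i in 1 2 3; do python3 -m pendant '[{"travel":[0.4,-0.04,0],"rot":[0,0,0],"fingers":1},{"travel":[0.765,-0.08,0],"rot":[0,0,0],"fingers":1},{"travel":[0.765,-0.08,0],"rot":[0,0,0],"fingers":1}]' | grep pos; done
python3 -m pendant '[{"travel":[0,0,0],"rot":[0,0,0],"fingers":1},{"travel":[0,0,0],"rot":[0,0,0],"fingers":1}]' | grep pos
python3 -c "
from h import *
look('w_b'); plan((.6747,-.0065,.15),1.314)"
```

```text
tcp_pos: [0.4605, -0.1581, 0.2504]
tcp_pos: [0.4749, -0.0672, 0.2505]
tcp_pos: [0.4894, 0.0235, 0.2503]
tcp_pos: [0.489, 0.0193, 0.2502]
w_b n (0.675, -0.006) (array([ 0.6739, -0.006 ]), np.float64(0.0313), 1107, np.float64(0.04))
w_b thick (0.52, 0.095) (array([0.5138, 0.0967]), np.float64(0.0909), 1686, np.float64(1.83))
w_b thin (0.49, 0) (array([0.4883, 0.0008]), np.float64(0.09), 603, np.float64(2.23))
w_b dow (0.471, -0.067) (array([ 0.4703, -0.0672]), np.float64(0.0419), 406, np.float64(0.0))
w_b dow (0.533, 0.162) (array([0.5315, 0.1626]), np.float64(0.0433), 522, np.float64(0.01))
from [0.489  0.0191 0.2502] yaw 1.31 gap 0.0858 -> travel [0.193 1.55  0.835] rotz -0.003 tilt [-0.001  0.   ] t 5.05 F [0.5 0.3 0.4]
```

View pics/w_b.png

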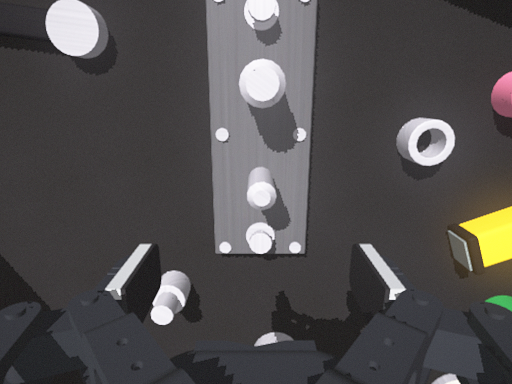

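Wrist view: thick shaft (262,83), thin shaft (262,190), steel narrow ring (427,141), pink look-alike at the right edge (508,95). All three cameras agree within about 2 mm. I'll start with the narrow ring near the stand.

```bash

for i in 1 2; do python3 -m pendant '[{"travel":[0.05,0.4,0.2],"rot":[0,0,0],"fingers":1},{"travel":[0.097,0.773,0.417],"rot":[0,0,0],"fingers":1},{"travel":[0.097,0.773,0.417],"rot":[0,0,0],"fingers":1},{"travel":[0.097,0.773,0.417],"rot":[0,0,0],"fingers":1}]' | grep pos; done
python3 -c "
from h import *
look('w_c'); plan((.6739,-.006,.022),1.314)"
```

```text
tcp_pos: [0.5814, 0.0063, 0.198]
tcp_pos: [0.6733, -0.0052, 0.1493]
w_c n (0.675, -0.006) (array([ 0.6747, -0.0059]), np.float64(0.0314), 1876, np.float64(0.02))
w_c thin (0.49, 0) (array([ 0.4997, -0.0047]), np.float64(0.0868), 73, np.float64(0.0))
w_c dow (0.471, -0.067) (array([ 0.476 , -0.0572]), np.float64(0.04), 108, np.float64(0.0))
w_c dow (0.533, 0.162) (array([0.5429, 0.1584]), np.float64(0.0377), 69, np.float64(0.0))
from [ 0.6731 -0.0049  0.151 ] yaw 1.312 gap 0.0852 -> travel [-0.007  0.009  1.075] rotz -0.002 tilt [-0.    -0.001] t 5.9 F [-0.4  0.1  0.7]
```

```bash

python3 -m pendant '[{"travel":[-0.007,0.011,0.35],"rot":[0,0,0],"fingers":1},{"travel":[-0.007,0.011,0.7],"rot":[0,0,0],"fingers":1},{"travel":[-0.007,0.011,0.7],"rot":[0,0,0],"fingers":1}]' 60| grep pos
python3 -m pendant '[{"travel":[0,0,0.2],"rot":[0,0,0],"fingers":1},{"travel":[0,0,0.37],"rot":[0,0,0],"fingers":1},{"travel":[0,0,0.37],"rot":[0,0,0],"fingers":1},{"travel":[0,0,0.37],"rot":[0,0,0],"fingers":-1},{"travel":[0,0,0.37],"rot":[0,0,0],"fingers":-1},{"travel":[0,0,0.37],"rot":[0,0,0],"fingers":-1},{"travel":[0,0,0.37],"rot":[0,0,0],"fingers":-1},{"travel":[0,0,0.37],"rot":[0,0,0],"fingers":-1}]' 60
python3 -m pendant '[{"travel":[0,0,-0.3],"rot":[0,0,0],"fingers":-1},{"travel":[0,0,-0.6],"rot":[0,0,0],"fingers":-1},{"travel":[0,0,-1],"rot":[0,0,0],"fingers":-1},{"travel":[0,0,-1],"rot":[0,0,0],"fingers":-1},{"travel":[0,0,-1],"rot":[0,0,0],"fingers":-1}]' 60
python3 -c "
from h import *
im,P=look('w_d'); p,M,t,s=pose()
for z in (.005,.0):
  print(z,fit(P,'n',p[:2],p[2]+z,p[2]+.02)); 
plan((.4882,.0001,.15),1.314)"
```

```text
tcp_pos: [0.6701, -0.0051, 0.0633]
clock: 7.0
tcp_pos: [0.6768, -0.0058, 0.0252]
orientation: [0.001, 0.792, 0.61, 0.001]
wrist_force: [-2.9, 0.2, 8.5]
finger_gap: 0.0489
grip_force: 60.9
clock: 7.5
tcp_pos: [0.6766, -0.0058, 0.1446]
orientation: [0.002, 0.792, 0.61, 0.002]
wrist_force: [-0.8, 0.5, -1.7]
finger_gap: 0.0486
grip_force: 62.7
w_d dow (0.471, -0.067) (array([ 0.469 , -0.0629]), np.float64(0.0418), 353, np.float64(0.02))
0.005 (array([ 0.6757, -0.0027]), np.float64(0.1508), 8188, np.float64(2.64))
0.0 (array([ 0.6759, -0.0024]), np.float64(0.1506), 9495, np.float64(2.8))
from [ 0.6753 -0.0056  0.1424] yaw 1.313 gap 0.0483 -> travel [-0.352 -1.52  -0.065] rotz -0.001 tilt [0.    0.001] t 7.55 F [ 0.3  0.  -1.8]
```

View pics/w_d.png

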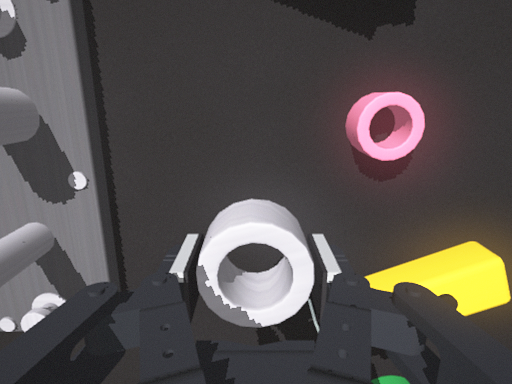

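```bash
cat >> h.py <<'E'
def held(tag,kind):
    im,P=look(tag); p,M,t,s=pose()
    m=im.astype(int); ok=(m.min(-1)>120)&(m.max(-1)-m.min(-1)<30)
    v,u=np.mgrid[:384,:512]; lim=62+8*(kind=='w')
    ok&=(abs(u-255)<lim)
    P=np.where(ok[...,None],P,0)
    q=np.round(np.percentile(P[ok&(P[...,2]>p[2]-.005)&(P[...,2]<p[2]+.02)][:,2],[50,80,95])-p[2],4); print('ztop',q)
    r=fit(P,kind,p[:2],p[2]+q[1]-.002,p[2]+q[1]+.002,.045)
    print('held',r,'offset from tcp',np.round(r[0]-p[:2],4),'tool xy',np.round(M.T[:2,:2]@(r[0]-p[:2]),4)); return r
E
python3 -c "
from h import *
held('w_e','n')
plan((.4882,.0001,.15),1.314)"
```

```text
w_e dow (0.471, -0.067) (array([ 0.4684, -0.0613]), np.float64(0.0418), 316, np.float64(0.01))
ztop [0.0073 0.0079 0.0084]
held (array([ 0.6737, -0.0055]), np.float64(0.1485), 5750, np.float64(0.02)) offset from tcp [-0.0008  0.    ] tool xy [-0.0002 -0.0008]
from [ 0.6745 -0.0055  0.141 ] yaw 1.313 gap 0.0487 -> travel [-0.351 -1.513 -0.073] rotz -0.001 tilt [-0.    -0.002] t 7.6 F [ 0.1  0.9 -0.6]
```

```bash

for i in 1 2; do python3 -m pendant '[{"travel":[-0.088,-0.38,-0.037],"rot":[0,0,0],"fingers":-1},{"travel":[-0.175,-0.753,-0.037],"rot":[0,0,0],"fingers":-1},{"travel":[-0.175,-0.753,-0.037],"rot":[0,0,0],"fingers":-1},{"travel":[-0.175,-0.753,-0.037],"rot":[0,0,0],"fingers":-1}]' | grep pos; done
python3 -m pendant '[{"travel":[0,0,0],"rot":[0,0,0],"fingers":-1},{"travel":[0,0,0],"rot":[0,0,0],"fingers":-1}]' |grep pos
python3 -c "
from h import *
held('w_f','n')
plan((.489,.0001,.15),1.314)"
```

```text
tcp_pos: [0.5798, -0.0025, 0.1443]
tcp_pos: [0.49, -0.0002, 0.1505]
tcp_pos: [0.492, -0.0005, 0.1511]
w_f thick (0.52, 0.095) (array([0.5142, 0.0965]), np.float64(0.091), 4384, np.float64(1.8))
w_f thin (0.49, 0) (array([0.4902, 0.0103]), np.float64(0.0869), 88, np.float64(0.09))
w_f dow (0.471, -0.067) (array([ 0.473 , -0.0591]), np.float64(0.0417), 280, np.float64(0.0))
ztop [0.0061 0.0067 0.0072]
held (array([ 4.904e-01, -3.000e-04]), np.float64(0.1572), 5821, np.float64(0.02)) offset from tcp [-0.0013  0.0001] tool xy [-0.0002 -0.0013]
from [ 4.917e-01 -4.000e-04  1.509e-01] yaw 1.313 gap 0.0488 -> travel [-0.001 -0.023  0.008] rotz -0.001 tilt [0.    0.002] t 8.65 F [ 0.8  0.8 -1.7]
```

View pics/w_f.png

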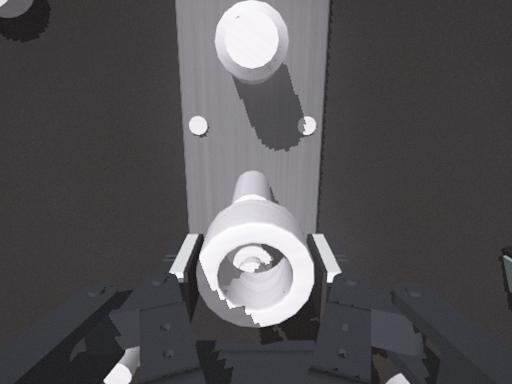

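```bash

python3 -m pendant '[{"travel":[0,-0.02,0],"rot":[0,0,0],"fingers":-1},{"travel":[0,-0.02,0.15],"rot":[0,0,0],"fingers":-1},{"travel":[0,-0.02,0.25],"rot":[0,0,0],"fingers":-1},{"travel":[0,-0.02,0.3],"rot":[0,0,0],"fingers":-1},{"travel":[0,-0.02,0.3],"rot":[0,0,0],"fingers":-1},{"travel":[0,-0.02,0.3],"rot":[0,0,0],"fingers":-1}]' 
python3 -c "
from h import *
plan((.4892,.0001,.11),1.314)
plan((.4892,.0001,.11),1.314)"
```

```text
clock: 9.25
tcp_pos: [0.4876, 0.0004, 0.1148]
orientation: [-0.0, 0.792, 0.61, -0.0]
wrist_force: [0.1, 0.0, -1.6]
finger_gap: 0.0487
grip_force: 63.0
from [4.876e-01 4.000e-04 1.148e-01] yaw 1.313 gap 0.0487 -> travel [0.001 0.013 0.04 ] rotz -0.001 tilt [-0. -0.] t 9.25 F [ 0.1  0.  -1.6]
from [4.876e-01 4.000e-04 1.148e-01] yaw 1.313 gap 0.0487 -> travel [0.001 0.013 0.04 ] rotz -0.001 tilt [-0. -0.] t 9.25 F [ 0.1  0.  -1.6]
```

```bash

python3 -m pendant '[{"travel":[0,0.008,0.1],"rot":[0,0,0],"fingers":-1},{"travel":[0,0.008,0.2],"rot":[0,0,0],"fingers":-1},{"travel":[0,0.008,0.2],"rot":[0,0,0],"fingers":-1},{"travel":[0,0.008,0.2],"rot":[0,0,0],"fingers":-1}]' 
python3 -m pendant '[{"travel":[0,0,0.1],"rot":[0,0,0],"fingers":-1},{"travel":[0,0,0.2],"rot":[0,0,0],"fingers":-1},{"travel":[0,0,0.25],"rot":[0,0,0],"fingers":-1},{"travel":[0,0,0.25],"rot":[0,0,0],"fingers":-1}]' 
```

```text
clock: 9.65
tcp_pos: [0.4886, 0.0002, 0.0902]
orientation: [-0.0, 0.792, 0.61, -0.0]
wrist_force: [2.1, -0.1, -2.6]
finger_gap: 0.0483
grip_force: 62.9
clock: 10.05
tcp_pos: [0.4886, 0.0002, 0.0597]
orientation: [-0.0, 0.792, 0.61, -0.0]
wrist_force: [3.3, 0.1, -2.4]
finger_gap: 0.0486
grip_force: 62.8
```

```bash

python3 -m pendant '[{"travel":[0,0,0.06],"rot":[0,0,0],"fingers":-1},{"travel":[0,0,0.115],"rot":[0,0,0],"fingers":-1},{"travel":[0,0,0.115],"rot":[0,0,0],"fingers":-1}]' 
python3 -m pendant '[{"travel":[0,0,0],"rot":[0,0,0],"fingers":1},{"travel":[0,0,0],"rot":[0,0,0],"fingers":1},{"travel":[0,0,0],"rot":[0,0,0],"fingers":1},{"travel":[0,0,0],"rot":[0,0,0],"fingers":1},{"travel":[0,0,-0.3],"rot":[0,0,0],"fingers":1},{"travel":[0,0,-0.6],"rot":[0,0,0],"fingers":1},{"travel":[0,0,-1],"rot":[0,0,0],"fingers":1},{"travel":[0,0,-1],"rot":[0,0,0],"fingers":1}]' 
python3 -c "
from h import *
im,P=look('w_g')
for z in range(40,70,2): 
  k=abs(P[...,2]*1000-z)<1; k&=np.hypot(P[...,0]-.4882,P[...,1])<.027; print(z,k.sum(),end=' ')
print(fit(P,'n',(.4882,0),.048,.056))
im,d,Pt=cloud('top'); np.savez('top1.npz',im=im,P=Pt)
for t in THINGS[:3]: print(t[0],fit(Pt,*t))
plan((.4457,-.2536,.15),1.314)"
```

```text
clock: 10.35
tcp_pos: [0.4886, 0.0002, 0.0462]
orientation: [-0.0, 0.792, 0.61, 0.0]
wrist_force: [3.3, 1.1, -1.9]
finger_gap: 0.0486
grip_force: 62.8
clock: 11.15
tcp_pos: [0.4921, -0.0003, 0.1731]
orientation: [0.004, 0.792, 0.61, 0.004]
wrist_force: [1.1, 0.1, -0.1]
finger_gap: 0.0851
grip_force: 0.0
w_g w (0.59, -0.278) (array([ 0.6309, -0.2396]), np.float64(0.0307), 33, np.float64(0.4))
w_g thick (0.52, 0.095) (array([0.5141, 0.0965]), np.float64(0.0909), 3441, np.float64(1.79))
w_g thin (0.49, 0) (array([0.4884, 0.001 ]), np.float64(0.0902), 1096, np.float64(2.15))
w_g dow (0.471, -0.067) (array([ 0.4702, -0.0674]), np.float64(0.0419), 653, np.float64(0.01))
40 28 42 31 44 33 46 42 48 41 50 418 52 904 54 33 56 15 58 26 60 19 62 20 64 17 66 24 68 25 (array([ 0.4869, -0.0012]), np.float64(0.0514), 1376, np.float64(0.2))
w (array([ 0.4457, -0.2529]), np.float64(0.0303), 143, np.float64(0.03))
w (array([ 0.5927, -0.2754]), np.float64(0.0309), 132, np.float64(0.01))
n (array([ 0.5026, -0.4103]), np.float64(0.0303), 82, np.float64(0.05))
from [4.894e-01 1.000e-04 1.682e-01] yaw 1.313 gap 0.0854 -> travel [-2.137  0.187  0.152] rotz -0.001 tilt [0.    0.003] t 11.25 F [ 0.5 -0.3 -1.2]
```

```bash

for i in 1 2 3 4; do python3 -m pendant '[{"travel":[-0.4,0.12,0.04],"rot":[0,0,0],"fingers":1},{"travel":[-0.822,0.241,0.04],"rot":[0,0,0],"fingers":1},{"travel":[-0.822,0.241,0.04],"rot":[0,0,0],"fingers":1}]' | grep pos; done
python3 -m pendant '[{"travel":[0,0,0],"rot":[0,0,0],"fingers":1},{"travel":[0,0,0],"rot":[0,0,0],"fingers":1}]' |grep pos
python3 -c "
from h import *
look('w_h'); plan((.5015,-.4108,.027),1.314)"
```

```text
tcp_pos: [0.4907, -0.1066, 0.1603]
tcp_pos: [0.4937, -0.2094, 0.1555]
tcp_pos: [0.4966, -0.312, 0.1507]
tcp_pos: [0.4992, -0.4145, 0.1455]
tcp_pos: [0.4994, -0.4086, 0.1466]
w_h w (0.444, -0.25) (array([ 0.4448, -0.2535]), np.float64(0.0314), 2016, np.float64(0.05))
w_h w (0.59, -0.278) (array([ 0.5793, -0.3231]), np.float64(0.0313), 1086, np.float64(1.41))
w_h n (0.502, -0.411) (array([ 0.5012, -0.4109]), np.float64(0.0314), 1902, np.float64(0.03))
from [ 0.4996 -0.4085  0.1471] yaw 1.314 gap 0.0855 -> travel [-0.016  0.022  1.   ] rotz 0.0 tilt [ 0.001 -0.002] t 12.7 F [0.7 0.5 0.3]
```

```bash

python3 -m pendant '[{"travel":[-0.016,0.024,0.3],"rot":[0,0,0],"fingers":1},{"travel":[-0.016,0.024,0.7],"rot":[0,0,0],"fingers":1},{"travel":[-0.016,0.024,0.98],"rot":[0,0,0],"fingers":1},{"travel":[-0.016,0.024,0.98],"rot":[0,0,0],"fingers":1},{"travel":[-0.016,0.024,0.98],"rot":[0,0,0],"fingers":1},{"travel":[-0.016,0.024,0.98],"rot":[0,0,0],"fingers":-1},{"travel":[-0.016,0.024,0.98],"rot":[0,0,0],"fingers":-1},{"travel":[-0.016,0.024,0.98],"rot":[0,0,0],"fingers":-1},{"travel":[-0.016,0.024,0.98],"rot":[0,0,0],"fingers":-1},{"travel":[-0.016,0.024,0.98],"rot":[0,0,0],"fingers":-1}]' 60
python3 -m pendant '[{"travel":[0,0,-0.3],"rot":[0,0,0],"fingers":-1},{"travel":[0,0,-0.6],"rot":[0,0,0],"fingers":-1},{"travel":[0,0,-1],"rot":[0,0,0],"fingers":-1},{"travel":[0,0,-1],"rot":[0,0,0],"fingers":-1},{"travel":[0,0,-1],"rot":[0,0,0],"fingers":-1},{"travel":[0,0,-1],"rot":[0,0,0],"fingers":-1}]' 60
python3 -c "
from h import *
held('w_i','n'); plan((.489,.0001,.18),1.314)"
```

```text
clock: 13.7
tcp_pos: [0.5033, -0.4145, 0.0333]
orientation: [0.002, 0.792, 0.61, 0.0]
wrist_force: [-1.4, 1.8, 8.7]
finger_gap: 0.0483
grip_force: 60.7
clock: 14.3
tcp_pos: [0.5014, -0.4129, 0.1493]
orientation: [-0.001, 0.792, 0.61, -0.0]
wrist_force: [0.3, 0.3, -1.9]
finger_gap: 0.0481
grip_force: 62.7
w_i w (0.444, -0.25) (array([ 0.4346, -0.2934]), np.float64(0.0314), 1827, np.float64(5.36))
w_i w (0.59, -0.278) (array([ 0.5784, -0.325 ]), np.float64(0.0312), 771, np.float64(0.67))
ztop [-0.0013 -0.0008 -0.0003]
held (array([ 0.5008, -0.4091]), np.float64(0.1473), 5262, np.float64(0.1)) offset from tcp [-0.0003  0.0035] tool xy [ 0.0033 -0.0012]
from [ 0.5011 -0.4126  0.1486] yaw 1.313 gap 0.0482 -> travel [ 3.3   -0.976 -0.255] rotz -0.001 tilt [ 0.001 -0.002] t 14.35 F [ 0.4  0.5 -1.8]
```

```bash
python3 -c "
from h import *
im,d,P=cloud('top'); np.savez('top2.npz',im=im,P=P)
for t in THINGS[:2]: print(t[0],fit(P,*t,))
a=cv2.imread('pics/w_i.png'); b=cv2.resize(im[110:260,230:430],(512,384),interpolation=cv2.INTER_CUBIC)
cv2.imwrite('pics/v5.png',cv2.resize(np.hstack([a,b]),(800,300)))"
```

```text
w (array([ 0.4455, -0.2526]), np.float64(0.031), 144, np.float64(0.08))
w (array([ 0.5927, -0.2757]), np.float64(0.0304), 129, np.float64(0.03))
```

View pics/v5.png

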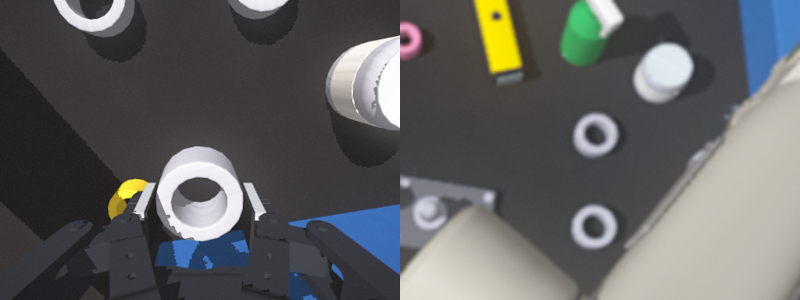

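```bash

for i in 1 2 3 4; do python3 -m pendant '[{"travel":[0.4,-0.12,-0.064],"rot":[0,0,0],"fingers":-1},{"travel":[0.818,-0.2425,-0.064],"rot":[0,0,0],"fingers":-1},{"travel":[0.818,-0.2425,-0.064],"rot":[0,0,0],"fingers":-1}]' | grep pos; done
python3 -m pendant '[{"travel":[0,0,0],"rot":[0,0,0],"fingers":-1},{"travel":[0,0,0],"rot":[0,0,0],"fingers":-1},{"travel":[0,0,0],"rot":[0,0,0],"fingers":-1}]' |grep pos
python3 -c "
from h import *
held('w_j','n'); plan((.4887,-.0034,.135),1.314)"
```

```text
tcp_pos: [0.4967, -0.3046, 0.1558]
tcp_pos: [0.4938, -0.2032, 0.1642]
tcp_pos: [0.4911, -0.1019, 0.1722]
tcp_pos: [0.4886, -0.0002, 0.1801]
tcp_pos: [0.4898, -0.0055, 0.1804]
w_j w (0.59, -0.278) (array([ 0.5888, -0.2767]), np.float64(0.031), 159, np.float64(0.22))
w_j thick (0.52, 0.095) (array([0.514 , 0.0964]), np.float64(0.0909), 3289, np.float64(1.79))
w_j thin (0.49, 0) (array([0.4896, 0.0061]), np.float64(0.0886), 340, np.float64(0.99))
w_j dow (0.471, -0.067) (array([ 0.4712, -0.0644]), np.float64(0.0418), 469, np.float64(0.0))
ztop [-0.002  -0.0015 -0.001 ]
held (array([ 0.4892, -0.0018]), np.float64(0.1785), 5307, np.float64(0.09)) offset from tcp [-0.0006  0.0037] tool xy [ 0.0034 -0.0015]
from [ 0.4898 -0.0055  0.1805] yaw 1.311 gap 0.0484 -> travel [ 0.015 -0.013  0.379] rotz -0.003 tilt [-0. -0.] t 15.95 F [-0.3  0.  -1.4]
```

```bash

python3 -m pendant '[{"travel":[0.013,-0.01,0.15],"rot":[0,0,0],"fingers":-1},{"travel":[0.013,-0.01,0.3],"rot":[0,0,0],"fingers":-1},{"travel":[0.013,-0.01,0.4],"rot":[0,0,0],"fingers":-1},{"travel":[0.013,-0.01,0.4],"rot":[0,0,0],"fingers":-1},{"travel":[0.013,-0.01,0.4],"rot":[0,0,0],"fingers":-1}]' 
python3 -m pendant '[{"travel":[0,0,0],"rot":[0,0,0],"fingers":-1},{"travel":[0,0,0],"rot":[0,0,0],"fingers":-1}]' 
python3 -c "
from h import *
held('w_k','n');plan((.4888,-.0035,.105),1.314)"
```

```text
clock: 16.45
tcp_pos: [0.4889, -0.0027, 0.1329]
orientation: [-0.0, 0.792, 0.61, -0.0]
wrist_force: [0.8, -0.5, -1.2]
finger_gap: 0.0482
grip_force: 62.7
clock: 16.65
tcp_pos: [0.4895, -0.0024, 0.1336]
orientation: [0.001, 0.792, 0.61, 0.001]
wrist_force: [0.0, 0.6, -1.6]
finger_gap: 0.0483
grip_force: 62.7
w_k thick (0.52, 0.095) (array([0.5137, 0.0949]), np.float64(0.0911), 4835, np.float64(1.51))
w_k thin (0.49, 0) (array([ 0.4868, -0.0064]), np.float64(0.091), 493, np.float64(0.54))
ztop [-0.0018 -0.0013 -0.0009]
held (array([0.4889, 0.0013]), np.float64(0.1318), 5330, np.float64(0.08)) offset from tcp [-0.0005  0.0036] tool xy [ 0.0034 -0.0014]
from [ 0.4894 -0.0023  0.1335] yaw 1.313 gap 0.0478 -> travel [-0.011 -0.003  0.238] rotz -0.001 tilt [0.    0.001] t 16.7 F [ 0.6 -0.5 -1.3]
```

```bash

python3 -m pendant '[{"travel":[-0.006,-0.003,0.1],"rot":[0,0,0],"fingers":-1},{"travel":[-0.006,-0.003,0.2],"rot":[0,0,0],"fingers":-1},{"travel":[-0.006,-0.003,0.25],"rot":[0,0,0],"fingers":-1},{"travel":[-0.006,-0.003,0.25],"rot":[0,0,0],"fingers":-1}]' 
python3 -m pendant '[{"travel":[0,0,0.07],"rot":[0,0,0],"fingers":-1},{"travel":[0,0,0.13],"rot":[0,0,0],"fingers":-1},{"travel":[0,0,0.13],"rot":[0,0,0],"fingers":-1}]' 
```

```text
clock: 17.1
tcp_pos: [0.4878, -0.0027, 0.1014]
orientation: [-0.001, 0.792, 0.61, -0.001]
wrist_force: [0.3, 0.0, -2.1]
finger_gap: 0.0482
grip_force: 62.7
clock: 17.4
tcp_pos: [0.4878, -0.0028, 0.0861]
orientation: [-0.0, 0.792, 0.61, -0.0]
wrist_force: [0.9, -0.9, -1.6]
finger_gap: 0.0483
grip_force: 62.7
```

```bash

python3 -m pendant '[{"travel":[0,0,0],"rot":[0,0,0],"fingers":1},{"travel":[0,0,0],"rot":[0,0,0],"fingers":1},{"travel":[0,0,0],"rot":[0,0,0],"fingers":1},{"travel":[0,0,0],"rot":[0,0,0],"fingers":1},{"travel":[0,0,-0.3],"rot":[0,0,0],"fingers":1},{"travel":[0,0,-0.6],"rot":[0,0,0],"fingers":1},{"travel":[0,0,-0.65],"rot":[0,0,0],"fingers":1},{"travel":[0,0,-0.65],"rot":[0,0,0],"fingers":1}]' |grep pos
python3 -c "
from h import *
im,P=look('w_l')
print(fit(P,'n',(.4882,0),.078,.0865))
im,d,P=cloud('top')
for t in THINGS[:2]: print(t[0],fit(P,*t,))
plan((.4462,-.2535,.15),1.314)"
```

```text
tcp_pos: [0.4895, -0.003, 0.1667]
w_l w (0.59, -0.278) (array([ 0.624 , -0.2332]), np.float64(0.0304), 40, np.float64(0.36))
w_l thick (0.52, 0.095) (array([0.514 , 0.0965]), np.float64(0.0909), 3730, np.float64(1.78))
w_l thin (0.49, 0) (array([0.4884, 0.001 ]), np.float64(0.0902), 1162, np.float64(2.14))
w_l dow (0.471, -0.067) (array([ 0.4701, -0.0671]), np.float64(0.0419), 691, np.float64(0.01))
(array([ 0.4873, -0.0007]), np.float64(0.0835), 2763, np.float64(0.61))
w (array([ 0.4453, -0.2531]), np.float64(0.0307), 142, np.float64(0.01))
w (array([ 0.5922, -0.2748]), np.float64(0.0304), 129, np.float64(0.08))
from [ 0.4878 -0.0027  0.1644] yaw 1.313 gap 0.0853 -> travel [-2.109  0.198  0.12 ] rotz -0.001 tilt [-0.    -0.001] t 18.3 F [ 0.3  0.5 -0.7]
```

```bash

for i in 1 2 3; do python3 -m pendant '[{"travel":[-0.38,0.035,0.04],"rot":[0,0,0],"fingers":1},{"travel":[-0.703,0.066,0.04],"rot":[0,0,0],"fingers":1},{"travel":[-0.703,0.066,0.04],"rot":[0,0,0],"fingers":1}]' | grep pos; done
python3 -m pendant '[{"travel":[0,0,0],"rot":[0,0,0],"fingers":1},{"travel":[0,0,0],"rot":[0,0,0],"fingers":1},{"travel":[0,0,0],"rot":[0,0,0],"fingers":1}]' |grep pos
python3 -c "
from h import *
look('w_m'); plan((.4457,-.2535,.027),1.314)"
```

```text
tcp_pos: [0.4731, -0.0893, 0.1586]
tcp_pos: [0.4598, -0.1728, 0.1542]
tcp_pos: [0.4464, -0.2561, 0.1496]
tcp_pos: [0.4468, -0.252, 0.1505]
w_m w (0.444, -0.25) (array([ 0.4443, -0.2532]), np.float64(0.0315), 2721, np.float64(0.04))
w_m w (0.59, -0.278) (array([ 0.5915, -0.2755]), np.float64(0.0313), 3007, np.float64(0.05))
from [ 0.4469 -0.2522  0.1507] yaw 1.315 gap 0.0857 -> travel [-0.014 -0.006  1.031] rotz 0.001 tilt [ 0. -0.] t 19.55 F [ 1.1  0.3 -0.5]
```

```bash

python3 -m pendant '[{"travel":[-0.008,-0.012,0.3],"rot":[0,0,0],"fingers":1},{"travel":[-0.008,-0.012,0.7],"rot":[0,0,0],"fingers":1},{"travel":[-0.008,-0.012,0.9],"rot":[0,0,0],"fingers":1},{"travel":[-0.008,-0.012,1],"rot":[0,0,0],"fingers":1},{"travel":[-0.008,-0.012,1],"rot":[0,0,0],"fingers":1},{"travel":[-0.008,-0.012,1],"rot":[0,0,0],"fingers":1}]' 60
python3 -m pendant '[{"travel":[0,0,0],"rot":[0,0,0],"fingers":-1},{"travel":[0,0,0],"rot":[0,0,0],"fingers":-1},{"travel":[0,0,0],"rot":[0,0,0],"fingers":-1},{"travel":[0,0,0],"rot":[0,0,0],"fingers":-1},{"travel":[0,0,0],"rot":[0,0,0],"fingers":-1}]' 60
python3 -m pendant '[{"travel":[0,0,-0.3],"rot":[0,0,0],"fingers":-1},{"travel":[0,0,-0.6],"rot":[0,0,0],"fingers":-1},{"travel":[0,0,-1],"rot":[0,0,0],"fingers":-1},{"travel":[0,0,-1],"rot":[0,0,0],"fingers":-1},{"travel":[0,0,-1],"rot":[0,0,0],"fingers":-1},{"travel":[0,0,-1],"rot":[0,0,0],"fingers":-1}]' 60
python3 -c "
from h import *
r=held('w_n','w'); p=pose()[0]; o=r[0]-p[:2]; print(o); plan((.5140-o[0],.0964-o[1],.18),1.314)"
```

```text
clock: 20.15
tcp_pos: [0.4459, -0.2544, 0.0318]
orientation: [0.001, 0.792, 0.611, 0.0]
wrist_force: [-0.4, -0.2, 1.4]
finger_gap: 0.0854
grip_force: 0.0
clock: 20.65
tcp_pos: [0.4462, -0.255, 0.0333]
orientation: [0.002, 0.792, 0.61, 0.0]
wrist_force: [-2.4, 1.6, 9.8]
finger_gap: 0.062
grip_force: 62.6
clock: 21.25
tcp_pos: [0.4443, -0.2536, 0.15]
orientation: [-0.001, 0.792, 0.61, -0.0]
wrist_force: [-0.4, 0.2, -2.7]
finger_gap: 0.0619
grip_force: 67.1
w_n w (0.59, -0.278) (array([ 0.5916, -0.2755]), np.float64(0.0313), 3065, np.float64(0.05))
ztop [-0.0015 -0.001  -0.0005]
held (array([ 0.4432, -0.2517]), np.float64(0.1479), 7619, np.float64(0.03)) offset from tcp [-0.0008  0.0017] tool xy [ 0.0014 -0.0013]
[-0.00084941  0.00170873]
from [ 0.444  -0.2534  0.1494] yaw 1.313 gap 0.0618 -> travel [ 2.956 -0.17  -0.252] rotz -0.001 tilt [ 0.001 -0.003] t 21.3 F [ 0.3  0.5 -2.4]
```

```bash

for i in 1 2 3; do python3 -m pendant '[{"travel":[0.4,-0.02,-0.085],"rot":[0,0,0],"fingers":-1},{"travel":[0.8,-0.045,-0.085],"rot":[0,0,0],"fingers":-1},{"travel":[0.985,-0.057,-0.085],"rot":[0,0,0],"fingers":-1}]' | grep pos; done
python3 -m pendant '[{"travel":[0,0,0],"rot":[0,0,0],"fingers":-1},{"travel":[0,0,0],"rot":[0,0,0],"fingers":-1},{"travel":[0,0,0.2],"rot":[0,0,0],"fingers":-1},{"travel":[0,0,0.375],"rot":[0,0,0],"fingers":-1},{"travel":[0,0,0.375],"rot":[0,0,0],"fingers":-1},{"travel":[0,0,0.375],"rot":[0,0,0],"fingers":-1},{"travel":[0,0,0.375],"rot":[0,0,0],"fingers":-1},{"travel":[0,0,0.375],"rot":[0,0,0],"fingers":-1}]' |grep pos
python3 -c "
from h import *
r=held('w_o','w'); p=pose()[0]; o=r[0]-p[:2]; print(o); plan((.5140-o[0],.0964-o[1],.053),1.314)"
```

```text
tcp_pos: [0.4674, -0.1348, 0.1593]
tcp_pos: [0.4913, -0.0187, 0.1697]
tcp_pos: [0.5151, 0.0973, 0.1798]
tcp_pos: [0.5165, 0.0936, 0.1375]
w_o thick (0.52, 0.095) (array([0.5129, 0.0906]), np.float64(0.0913), 1452, np.float64(0.53))
w_o thin (0.49, 0) (array([0.4921, 0.0124]), np.float64(0.0867), 27, np.float64(0.0))
w_o dow (0.533, 0.162) (array([0.5321, 0.1645]), np.float64(0.0433), 1254, np.float64(0.0))
ztop [-0.002  -0.0015 -0.001 ]
held (array([0.5154, 0.0955]), np.float64(0.1355), 7689, np.float64(0.03)) offset from tcp [-0.001   0.0018] tool xy [ 0.0015 -0.0015]
[-0.0010224   0.00181414]
from [0.5164 0.0937 0.1375] yaw 1.312 gap 0.0622 -> travel [ 0.004 -0.015  0.704] rotz -0.001 tilt [0.    0.002] t 23.05 F [ 0.2 -0.3 -2. ]
```

```bash

python3 -m pendant '[{"travel":[0.004,-0.012,0],"rot":[0,0,0],"fingers":-1},{"travel":[0.004,-0.012,0.15],"rot":[0,0,0],"fingers":-1},{"travel":[0.004,-0.012,0.25],"rot":[0,0,0],"fingers":-1},{"travel":[0.004,-0.012,0.35],"rot":[0,0,0],"fingers":-1},{"travel":[0.004,-0.012,0.35],"rot":[0,0,0],"fingers":-1}]' 
python3 -m pendant '[{"travel":[0,0,0.15],"rot":[0,0,0],"fingers":-1},{"travel":[0,0,0.3],"rot":[0,0,0],"fingers":-1},{"travel":[0,0,0.335],"rot":[0,0,0],"fingers":-1},{"travel":[0,0,0.335],"rot":[0,0,0],"fingers":-1},{"travel":[0,0,0.335],"rot":[0,0,0],"fingers":-1}]' 
```

```text
clock: 23.55
tcp_pos: [0.514, 0.0949, 0.0929]
orientation: [-0.001, 0.792, 0.61, -0.0]
wrist_force: [0.9, -0.1, -3.7]
finger_gap: 0.0619
grip_force: 67.1
clock: 24.05
tcp_pos: [0.5146, 0.0947, 0.0547]
orientation: [0.0, 0.792, 0.61, -0.0]
wrist_force: [-0.1, -0.2, -2.0]
finger_gap: 0.0623
grip_force: 67.1
```

Next: release, check, and go to wide_2, which the wrist camera puts at (0.5915, -0.2755).

```bash

python3 -m pendant '[{"travel":[0,0,0],"rot":[0,0,0],"fingers":1},{"travel":[0,0,0],"rot":[0,0,0],"fingers":1},{"travel":[0,0,0],"rot":[0,0,0],"fingers":1},{"travel":[0,0,0],"rot":[0,0,0],"fingers":1},{"travel":[0,0,-0.3],"rot":[0,0,0],"fingers":1},{"travel":[0,0,-0.6],"rot":[0,0,0],"fingers":1},{"travel":[0,0,-0.9],"rot":[0,0,0],"fingers":1},{"travel":[0,0,-0.9],"rot":[0,0,0],"fingers":1},{"travel":[0,0,-0.9],"rot":[0,0,0],"fingers":1}]' |grep pos
python3 -c "
from h import *
im,P=look('w_p')
print(fit(P,'w',(.514,.0964),.046,.057))
im,d,P=cloud('top')
for t in THINGS[:2]: print(t[0],fit(P,*t,))
plan((.5925,-.2755,.15),1.314)"
```

```text
tcp_pos: [0.5152, 0.0948, 0.1632]
w_p thick (0.52, 0.095) (array([0.5142, 0.0976]), np.float64(0.091), 2538, np.float64(1.79))
w_p thin (0.49, 0) (array([0.4889, 0.0028]), np.float64(0.09), 795, np.float64(1.82))
w_p dow (0.533, 0.162) (array([0.5321, 0.1644]), np.float64(0.0433), 996, np.float64(0.0))
(array([0.5132, 0.0952]), np.float64(0.0514), 2143, np.float64(0.17))
w None
w (array([ 0.5927, -0.2749]), np.float64(0.0306), 136, np.float64(0.06))
from [0.5136 0.0947 0.1612] yaw 1.313 gap 0.0856 -> travel [-2.815  1.423  0.092] rotz -0.001 tilt [-0.001 -0.002] t 25.05 F [-0.4  0.   0.3]
```

```bash

for i in 1 2 3; do python3 -m pendant '[{"travel":[-0.31,0.157,0.03],"rot":[0,0,0],"fingers":1},{"travel":[-0.62,0.315,0.03],"rot":[0,0,0],"fingers":1},{"travel":[-0.938,0.474,0.03],"rot":[0,0,0],"fingers":1}]' | grep pos; done
python3 -m pendant '[{"travel":[0,0,0],"rot":[0,0,0],"fingers":1},{"travel":[0,0,0],"rot":[0,0,0],"fingers":1},{"travel":[0,0,0],"rot":[0,0,0],"fingers":1},{"travel":[0,0,0],"rot":[0,0,0],"fingers":1}]' |grep pos
python3 -c "
from h import *
look('w_q'); plan((.5925,-.2755,.03),1.314)"
```

```text
tcp_pos: [0.5397, -0.0292, 0.1567]
tcp_pos: [0.566, -0.1531, 0.1529]
tcp_pos: [0.5923, -0.2763, 0.149]
tcp_pos: [0.5929, -0.2737, 0.1509]
w_q w (0.59, -0.278) (array([ 0.5921, -0.2755]), np.float64(0.0314), 2705, np.float64(0.03))
from [ 0.5931 -0.2737  0.1513] yaw 1.315 gap 0.0854 -> travel [-0.016 -0.     1.01 ] rotz 0.001 tilt [ 0.    -0.001] t 26.4 F [ 0.1 -0.1 -0.9]
```

```bash

python3 -m pendant '[{"travel":[-0.008,0,0.3],"rot":[0,0,0],"fingers":1},{"travel":[-0.008,0,0.7],"rot":[0,0,0],"fingers":1},{"travel":[-0.008,0,0.9],"rot":[0,0,0],"fingers":1},{"travel":[-0.008,0,1],"rot":[0,0,0],"fingers":1},{"travel":[-0.008,0,1],"rot":[0,0,0],"fingers":1},{"travel":[-0.008,0,1],"rot":[0,0,0],"fingers":1}]' 60
python3 -m pendant '[{"travel":[0,0,0],"rot":[0,0,0],"fingers":-1},{"travel":[0,0,0],"rot":[0,0,0],"fingers":-1},{"travel":[0,0,0],"rot":[0,0,0],"fingers":-1},{"travel":[0,0,0],"rot":[0,0,0],"fingers":-1},{"travel":[0,0,0],"rot":[0,0,0],"fingers":-1}]' 60
python3 -m pendant '[{"travel":[0,0,-0.3],"rot":[0,0,0],"fingers":-1},{"travel":[0,0,-0.6],"rot":[0,0,0],"fingers":-1},{"travel":[0,0,-1],"rot":[0,0,0],"fingers":-1},{"travel":[0,0,-1],"rot":[0,0,0],"fingers":-1},{"travel":[0,0,-1],"rot":[0,0,0],"fingers":-1},{"travel":[0,0,-1],"rot":[0,0,0],"fingers":-1}]' 60
python3 -c "
from h import *
r=held('w_r','w'); p=pose()[0]; o=r[0]-p[:2]; print(o); plan((.5140-o[0],.0964-o[1],.18),1.314)"
```

```text
clock: 27.0
tcp_pos: [0.594, -0.2763, 0.0329]
orientation: [0.001, 0.792, 0.611, 0.0]
wrist_force: [0.2, -0.3, 1.2]
finger_gap: 0.0853
grip_force: 0.0
clock: 27.5
tcp_pos: [0.5944, -0.2769, 0.0345]
orientation: [0.002, 0.792, 0.61, 0.001]
wrist_force: [-1.7, 2.3, 7.9]
finger_gap: 0.0618
grip_force: 63.3
clock: 28.1
tcp_pos: [0.5923, -0.2758, 0.1505]
orientation: [-0.001, 0.792, 0.61, -0.0]
wrist_force: [0.1, 0.4, -2.0]
finger_gap: 0.0617
grip_force: 66.6
ztop [-0.0025 -0.002  -0.0015]
held (array([ 0.5911, -0.2743]), np.float64(0.1473), 7645, np.float64(0.03)) offset from tcp [-0.0009  0.0012] tool xy [ 0.001  -0.0012]
[-0.00089404  0.00124921]
from [ 0.592  -0.2755  0.1498] yaw 1.313 gap 0.0618 -> travel [ 2.823 -1.41  -0.245] rotz -0.001 tilt [ 0.001 -0.003] t 28.15 F [-0.  -0.1 -2.7]
```

```bash

for i in 1 2 3; do python3 -m pendant '[{"travel":[0.31,-0.155,-0.085],"rot":[0,0,0],"fingers":-1},{"travel":[0.62,-0.31,-0.085],"rot":[0,0,0],"fingers":-1},{"travel":[0.941,-0.47,-0.085],"rot":[0,0,0],"fingers":-1}]' | grep pos; done
python3 -m pendant '[{"travel":[0,0,0],"rot":[0,0,0],"fingers":-1},{"travel":[0,0,0],"rot":[0,0,0],"fingers":-1},{"travel":[0,0,0.2],"rot":[0,0,0],"fingers":-1},{"travel":[0,0,0.375],"rot":[0,0,0],"fingers":-1},{"travel":[0,0,0.375],"rot":[0,0,0],"fingers":-1},{"travel":[0,0,0.375],"rot":[0,0,0],"fingers":-1},{"travel":[0,0,0.375],"rot":[0,0,0],"fingers":-1},{"travel":[0,0,0.375],"rot":[0,0,0],"fingers":-1}]' |grep pos
python3 -c "
from h import *
r=held('w_s','w'); p=pose()[0]; o=r[0]-p[:2]; print(o); plan((.5138-o[0],.0964-o[1],.0865),1.314)"
```

```text
tcp_pos: [0.566, -0.1515, 0.1597]
tcp_pos: [0.5402, -0.0275, 0.1704]
tcp_pos: [0.5145, 0.096, 0.1807]
tcp_pos: [0.5168, 0.0941, 0.1381]
w_s thick (0.52, 0.095) (array([0.513 , 0.0908]), np.float64(0.0913), 1490, np.float64(0.55))
w_s thin (0.49, 0) (array([0.4922, 0.0124]), np.float64(0.0867), 27, np.float64(0.0))
w_s dow (0.533, 0.162) (array([0.5321, 0.1645]), np.float64(0.0433), 1243, np.float64(0.0))
ztop [-0.0031 -0.0026 -0.0021]
held (array([0.5156, 0.0956]), np.float64(0.1349), 7525, np.float64(0.03)) offset from tcp [-0.001   0.0014] tool xy [ 0.001  -0.0014]
[-0.00104727  0.00136178]
from [0.5166 0.0942 0.138 ] yaw 1.312 gap 0.062 -> travel [ 0.002 -0.017  0.429] rotz -0.002 tilt [0.    0.002] t 29.9 F [-0.4  0.6 -2.3]
```

```bash

python3 -m pendant '[{"travel":[0.003,-0.014,0],"rot":[0,0,0],"fingers":-1},{"travel":[0.003,-0.014,0.15],"rot":[0,0,0],"fingers":-1},{"travel":[0.003,-0.014,0.25],"rot":[0,0,0],"fingers":-1},{"travel":[0.003,-0.014,0.35],"rot":[0,0,0],"fingers":-1},{"travel":[0.003,-0.014,0.41],"rot":[0,0,0],"fingers":-1},{"travel":[0.003,-0.014,0.41],"rot":[0,0,0],"fingers":-1},{"travel":[0.003,-0.014,0.41],"rot":[0,0,0],"fingers":-1}]' 
python3 -m pendant '[{"travel":[0,0,0],"rot":[0,0,0],"fingers":1},{"travel":[0,0,0],"rot":[0,0,0],"fingers":1},{"travel":[0,0,0],"rot":[0,0,0],"fingers":1},{"travel":[0,0,0],"rot":[0,0,0],"fingers":1},{"travel":[0,0,-0.3],"rot":[0,0,0],"fingers":1},{"travel":[0,0,-0.6],"rot":[0,0,0],"fingers":1},{"travel":[0,0,-0.9],"rot":[0,0,0],"fingers":1},{"travel":[0,0,-0.9],"rot":[0,0,0],"fingers":1},{"travel":[0,0,-0.9],"rot":[0,0,0],"fingers":1}]' |grep pos
python3 -c "
from h import *
im,P=look('w_t')
print(fit(P,'w',(.514,.0964),.078,.0865))
plan((.5258,.3600,.19),1.314)"
```

```text
clock: 30.6
tcp_pos: [0.5142, 0.0953, 0.0876]
orientation: [-0.0, 0.792, 0.61, -0.0]
wrist_force: [-0.1, -0.3, -1.2]
finger_gap: 0.0616
grip_force: 66.7
tcp_pos: [0.515, 0.0953, 0.1968]
w_t thick (0.52, 0.095) (array([0.5142, 0.0975]), np.float64(0.0909), 1937, np.float64(1.85))
w_t thin (0.49, 0) (array([0.4886, 0.0021]), np.float64(0.0901), 661, np.float64(1.97))
w_t dow (0.471, -0.067) (array([ 0.47  , -0.0672]), np.float64(0.042), 417, np.float64(0.04))
w_t dow (0.533, 0.162) (array([0.532 , 0.1644]), np.float64(0.0433), 772, np.float64(0.0))
(array([0.5132, 0.0957]), np.float64(0.0835), 3121, np.float64(0.57))
from [0.5141 0.0953 0.1955] yaw 1.313 gap 0.0853 -> travel [ 2.158 -0.468  0.045] rotz -0.001 tilt [-0. -0.] t 31.55 F [ 0.5 -0.5 -0.5]
```

View pics/w_t.png

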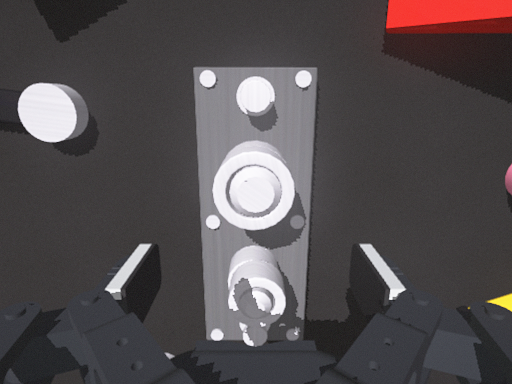

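All four rings are seated, with both stack tops at about 84 mm. Thick shaft stack is at (254,188), thin at (257,298). Next is the mallet.

```bash

for i in 1 2; do python3 -m pendant '[{"travel":[0.35,-0.14,0],"rot":[0,0,0],"fingers":1},{"travel":[0.7,-0.28,0],"rot":[0,0,0],"fingers":1},{"travel":[1,-0.4,0],"rot":[0,0,0],"fingers":1}]' | grep pos; done
for i in 1 2; do python3 -m pendant '[{"travel":[0,0,0],"rot":[0,0,-0.14],"fingers":1},{"travel":[0,0,0],"rot":[0,0,-0.28],"fingers":1},{"travel":[0,0,0],"rot":[0,0,-0.42],"fingers":1},{"travel":[0,0,0],"rot":[0,0,-0.56],"fingers":1},{"travel":[0,0,0],"rot":[0,0,-0.7],"fingers":1},{"travel":[0,0,0],"rot":[0,0,-0.84],"fingers":1},{"travel":[0,0,0],"rot":[0,0,-0.97],"fingers":1},{"travel":[0,0,0],"rot":[0,0,-0.97],"fingers":1},{"travel":[0,0,0],"rot":[0,0,-0.97],"fingers":1}]' | grep -E 'pos|orien'; done
cat >> h.py <<'E'
def mallet(P):
    h=fit(P,'mal',(.527,.36),.086,.094); print('head',h); c=h[0]
    k=(P[...,2]>.062)&(P[...,2]<.074); d=P-np.r_[c,0]; r=np.hypot(d[...,0],d[...,1]); k&=(r>.032)&(r<.175)&(d[...,0]<0)
    # tops only
    Q=P[k]; b=Q[:,:2].mean(0)-c; yaw=np.arctan2(-b[1],-b[0])
    l,w=cv2.minAreaRect((Q[:,:2]*1000).astype(np.float32))[1:]; vx,vy,_,_=cv2.fitLine(Q[:,:2].astype(np.float32),cv2.DIST_HUBER,0,.001,.001).ravel()
    print('yaw by mean',yaw,'by line',np.arctan(vy/vx),len(Q),'z',np.median(Q[:,2]),l,w); return c,yaw
E
python3 -c "
from h import *
im,P=look('w_u'); c,y=mallet(P); b=c-.043*np.r_[np.cos(y),np.sin(y)]; print(b); plan((b[0],b[1],.056),y+np.pi)"
```

```text
tcp_pos: [0.4972, 0.2247, 0.1939]
tcp_pos: [0.4812, 0.3535, 0.1936]
tcp_pos: [0.482, 0.3515, 0.1943]
orientation: [-0.001, 0.397, 0.918, -0.001]
tcp_pos: [0.4825, 0.3518, 0.1953]
orientation: [-0.0, -0.099, 0.995, -0.0]
w_u dow (0.533, 0.162) (array([0.5325, 0.1646]), np.float64(0.043), 733, np.float64(0.06))
w_u mal (0.53, 0.345) (array([0.5252, 0.3607]), np.float64(0.0895), 3079, np.float64(0.0))
head (array([0.5252, 0.3607]), np.float64(0.0895), 3079, np.float64(0.0))
yaw by mean 0.24088533814957958 by line 0.2413185 5745 z 0.06816377911136151 (139.54930114746094, 24.05658531188965) 13.831404685974121
[0.48344153 0.35044181]
from [0.4825 0.3517 0.1954] yaw -2.943 gap 0.0852 -> travel [-0.006 -0.012  1.162] rotz -6.04 tilt [ 0.001 -0.   ] t 34.0 F [-0.2 -0.7  0.4]
```

View pics/w_u.png

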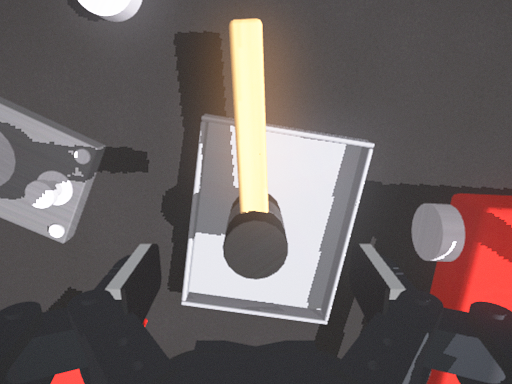

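```bash

python3 -m pendant '[{"travel":[-0.006,-0.003,0.3],"rot":[0,0,-0.041],"fingers":1},{"travel":[-0.006,-0.003,0.6],"rot":[0,0,-0.041],"fingers":1},{"travel":[-0.006,-0.003,0.6],"rot":[0,0,-0.041],"fingers":1},{"travel":[-0.006,-0.003,0.6],"rot":[0,0,-0.041],"fingers":1}]' 100 | grep -E 'pos|orie'
python3 -m pendant '[{"travel":[0,0,0.3],"rot":[0,0,0],"fingers":1},{"travel":[0,0,0.54],"rot":[0,0,0],"fingers":1},{"travel":[0,0,0.54],"rot":[0,0,0],"fingers":1},{"travel":[0,0,0.54],"rot":[0,0,0],"fingers":1}]' 100
python3 -m pendant '[{"travel":[0,0,0],"rot":[0,0,0],"fingers":-1},{"travel":[0,0,0],"rot":[0,0,0],"fingers":-1},{"travel":[0,0,0],"rot":[0,0,0],"fingers":-1},{"travel":[0,0,0],"rot":[0,0,0],"fingers":-1},{"travel":[0,0,0],"rot":[0,0,0],"fingers":-1},{"travel":[0,0,0],"rot":[0,0,0],"fingers":-1}]' 100
python3 -c "
from h import *
plan((.483,.35,.056))"
```

```text
tcp_pos: [0.483, 0.3514, 0.1237]
orientation: [-0.001, -0.122, 0.993, -0.0]
clock: 34.8
tcp_pos: [0.4843, 0.3521, 0.0608]
orientation: [0.001, -0.122, 0.992, 0.0]
wrist_force: [-0.3, -0.6, -0.1]
finger_gap: 0.0852
grip_force: 0.0
clock: 35.4
tcp_pos: [0.484, 0.3516, 0.0599]
orientation: [0.001, -0.122, 0.992, -0.0]
wrist_force: [-0.5, -3.0, 6.4]
finger_gap: 0.0223
grip_force: 97.8
from [0.484  0.3516 0.0599] yaw -2.896 gap 0.0223 -> travel [ 0.011 -0.011  0.033] rotz  tilt [-0.001 -0.   ] t 35.4 F [-0.5 -3.   6.4]
```

```bash

python3 -m pendant '[{"travel":[0,0,-0.2],"rot":[0,0,0],"fingers":-1},{"travel":[0,0,-0.5],"rot":[0,0,0],"fingers":-1},{"travel":[0,0,-0.85],"rot":[0,0,0],"fingers":-1},{"travel":[0,0,-0.85],"rot":[0,0,0],"fingers":-1},{"travel":[0,0,-0.85],"rot":[0,0,0],"fingers":-1}]' 100
python3 -m pendant '[{"travel":[0,0,0],"rot":[0,0,0.12],"fingers":-1},{"travel":[0,0,0],"rot":[0,0,0.24],"fingers":-1},{"travel":[0,0,0],"rot":[0,0,0.36],"fingers":-1},{"travel":[0,0,0],"rot":[0,0,0.476],"fingers":-1},{"travel":[0,0,0],"rot":[0,0,0.476],"fingers":-1},{"travel":[0,0,0],"rot":[0,0,0.476],"fingers":-1}]' 100
python3 -c "
from h import *
im,P=look('w_v'); p,M,t,s=pose(); q=p+M@np.r_[-.042,0,0]
for lo in (.02,.025,.03): print(fit(P,'mal',q[:2],p[2]+lo,p[2]+.045,.035),'z-top rel')
r=fit(P,'mal',q[:2],p[2]+.025,p[2]+.045,.035); print('head rel tool',M.T@(np.r_[r[0],r[1]]-p))
y=-.257; d=np.r_[.5320,.1640]; plan((d[0]-.042*np.cos(y),d[1]-.042*np.sin(y),.15),y+np.pi)"
```

```text
clock: 35.9
tcp_pos: [0.4835, 0.3517, 0.1609]
orientation: [0.0, -0.123, 0.992, 0.0]
wrist_force: [-0.2, 0.0, -4.4]
finger_gap: 0.0221
grip_force: 99.0
clock: 36.5
tcp_pos: [0.4823, 0.351, 0.1588]
orientation: [-0.002, 0.125, 0.992, -0.001]
wrist_force: [0.0, -1.0, -4.7]
finger_gap: 0.0222
grip_force: 98.7
w_v dow (0.533, 0.162) (array([0.5322, 0.1646]), np.float64(0.0431), 767, np.float64(0.05))
(array([0.4984, 0.3465]), np.float64(0.1805), 211, np.float64(0.0)) z-top rel
None z-top rel
None z-top relTraceback (most recent call last):
  File "<string>", line 5, in <module>
    r=fit(P,'mal',q[:2],p[2]+.025,p[2]+.045,.035); print('head rel tool',M.T@(np.r_[r[0],r[1]]-p))
                                                                                    ~^^^
TypeError: 'NoneType' object is not subscriptable
```

View pics/w_v.png

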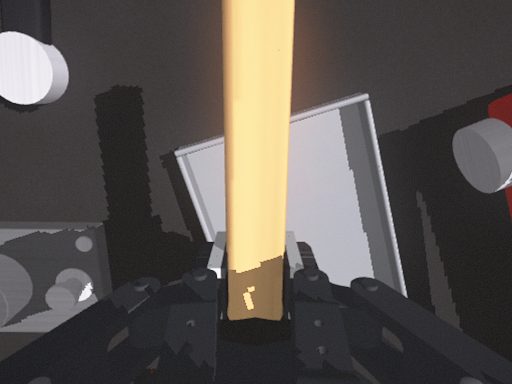

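The handle is held straight and the head is hidden under the gripper. I'll measure the head and any handle tilt with the fixed and wrist cameras.

```bash

python3 -c "
from h import *
p,M,t,s=pose(); P=np.load('w_v.npz')['P']
L=(P-p)@M; k=(abs(L[...,1])<.009)&(L[...,0]>.02)&(L[...,0]<.13)&(abs(L[...,2])<.03)
print('handle top slope, z',np.polyfit(L[k][:,0],L[k][:,2],1),'y',np.polyfit(L[k][:,0],L[k][:,1],1),'xmax',L[k][:,0].max(),k.sum())
q=p+M@np.r_[-.042,0,0]
for n in ('scene','top'):
  im,d,Pc=cloud(n); Lc=(Pc-p)@M
  # lower part of head side / any head points below the gripper
  k=(Lc[...,2]>.005)&(Lc[...,2]<.08)&(np.hypot(Lc[...,0]+.042,Lc[...,1])<.05)
  Q=Lc[k]; print(n,len(Q),np.round(Q.min(0),4),np.round(Q.max(0),4),np.round(np.percentile(Q[:,2],[50,95,99]),4))
  if n=='scene': cv2.imwrite('pics/sc2.png',cv2.resize(im[80:300,230:470],(720,660))[:600])
y=-.257; d=np.r_[.5320,.1640]; plan((d[0]-.042*np.cos(y),d[1]-.042*np.sin(y),.15),y+np.pi)"
```

```text
handle top slope, z [ 0.00291635 -0.00782505] y [ 3.62778223e-04 -2.85484045e-05] xmax 0.10294206382345267 12154
scene 334 [-0.0728 -0.0282  0.0052] [-0.0049  0.0218  0.0562] [0.0285 0.0525 0.0542]
top 87 [-0.0681 -0.0277  0.0055] [-0.0159 -0.0007  0.0538] [0.026  0.0523 0.0532]
from [0.4831 0.3514 0.1601] yaw 2.89 gap 0.022 -> travel [-0.433 -1.41   0.085] rotz 0.006 tilt [ 0.001 -0.001] t 36.65 F [ 0.2 -0.2 -4.9]
```

```bash

for i in 1 2; do python3 -m pendant '[{"travel":[-0.11,-0.35,0],"rot":[0,0,0],"fingers":-1},{"travel":[-0.216,-0.705,0],"rot":[0,0,0],"fingers":-1},{"travel":[-0.216,-0.705,0],"rot":[0,0,0],"fingers":-1}]' |grep pos; done
python3 -m pendant '[{"travel":[0,0,0],"rot":[0,0,0],"fingers":-1},{"travel":[0,0,0],"rot":[0,0,0],"fingers":-1},{"travel":[0,0,0.2],"rot":[0,0,0],"fingers":-1},{"travel":[0,0,0.4],"rot":[0,0,0],"fingers":-1},{"travel":[0,0,0.4],"rot":[0,0,0],"fingers":-1},{"travel":[0,0,0.4],"rot":[0,0,0],"fingers":-1}]'
python3 -c "
from h import *
y=-.257; d=np.r_[.5320,.1640]; plan((d[0]-.043*np.cos(y),d[1]-.043*np.sin(y),.084),y+np.pi)
im,d,P=cloud('scene'); cv2.imwrite('pics/sc3.png',cv2.resize(im[110:260,200:400],(800,600),interpolation=cv2.INTER_CUBIC))"
```

```text
tcp_pos: [0.4869, 0.2589, 0.1607]
tcp_pos: [0.4914, 0.1708, 0.161]
clock: 37.85
tcp_pos: [0.4909, 0.1758, 0.1129]
orientation: [-0.001, 0.125, 0.992, -0.0]
wrist_force: [0.9, 0.2, -4.1]
finger_gap: 0.0224
grip_force: 100.6
from [0.4909 0.1758 0.1129] yaw 2.891 gap 0.0224 -> travel [ 0.001 -0.008  0.241] rotz 0.006 tilt [ 0.001 -0.001] t 37.85 F [ 0.9  0.2 -4.1]
```

View pics/sc3.png

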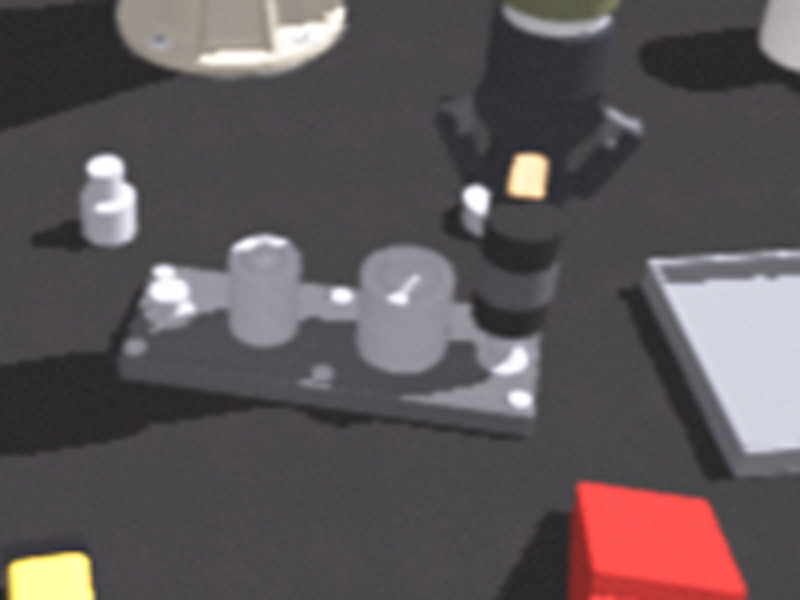

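The mallet head (518,270) is right above dowel a (505,350), clear of the ring stack, so I'll push it down.

```bash

python3 -m pendant '[{"travel":[0,-0.008,0.08],"rot":[0,0,0],"fingers":-1},{"travel":[0,-0.008,0.12],"rot":[0,0,0],"fingers":-1},{"travel":[0,-0.008,0.16],"rot":[0,0,0],"fingers":-1},{"travel":[0,-0.008,0.2],"rot":[0,0,0],"fingers":-1},{"travel":[0,-0.008,0.24],"rot":[0,0,0],"fingers":-1},{"travel":[0,-0.008,0.24],"rot":[0,0,0],"fingers":-1},{"travel":[0,-0.008,0.24],"rot":[0,0,0],"fingers":-1}]' 120
python3 -m pendant '[{"travel":[0,0,0.02],"rot":[0,0,0],"fingers":-1},{"travel":[0,0,0.04],"rot":[0,0,0],"fingers":-1},{"travel":[0,0,0.04],"rot":[0,0,0],"fingers":-1},{"travel":[0,0,0.04],"rot":[0,0,0],"fingers":-1}]'
```

```text
clock: 38.6
tcp_pos: [0.4914, 0.1739, 0.0839]
orientation: [0.0, 0.126, 0.992, 0.0]
wrist_force: [0.6, 0.8, -2.9]
finger_gap: 0.0223
grip_force: 120.2
clock: 39.0
tcp_pos: [0.4911, 0.1741, 0.0823]
orientation: [0.001, 0.126, 0.992, 0.0]
wrist_force: [-9.6, -0.6, 23.7]
finger_gap: 0.0222
grip_force: 123.9
```

```bash

python3 -m pendant '[{"travel":[0,0,0.025],"rot":[0,0,0],"fingers":-1},{"travel":[0,0,0.025],"rot":[0,0,0],"fingers":-1},{"travel":[0,0,0.025],"rot":[0,0,0],"fingers":-1}]'
python3 -m pendant '[{"travel":[0,0,-0.2],"rot":[0,0,0],"fingers":-1},{"travel":[0,0,-0.5],"rot":[0,0,0],"fingers":-1},{"travel":[0,0,-0.7],"rot":[0,0,0],"fingers":-1},{"travel":[0,0,-0.7],"rot":[0,0,0],"fingers":-1},{"travel":[0,0,-0.7],"rot":[0,0,0],"fingers":-1}]'
python3 -c "
from h import *
for n in('scene','top'):
  P=cloud(n)[2]; 
  k=np.hypot(P[...,0]-.533,P[...,1]-.163)<.02
  print(n,np.round(np.percentile(P[k][:,2],[50,75,90,95,99]),4),k.sum(),fit(P,'dow',(.533,.163),.0245,.05))
p,M,t,s=pose(); im,P=look('w_w')
L=(P-p)@M; k=(abs(L[...,1])<.009)&(L[...,0]>.02)&(L[...,0]<.13)&(abs(L[...,2])<.03)
print('handle',np.polyfit(L[k][:,0],L[k][:,2],1))
y=-.257; d=np.r_[.4707,-.067]; plan((d[0]-.043*np.cos(y),d[1]-.043*np.sin(y),.16),y+np.pi)"
```

```text
clock: 39.3
tcp_pos: [0.4909, 0.1742, 0.0819]
orientation: [0.001, 0.126, 0.992, 0.0]
wrist_force: [-17.3, -1.2, 43.7]
finger_gap: 0.022
grip_force: 126.8
clock: 39.8
tcp_pos: [0.4908, 0.1737, 0.1594]
orientation: [-0.0, 0.126, 0.992, -0.0]
wrist_force: [-0.0, -1.2, -5.3]
finger_gap: 0.0223
grip_force: 119.8
scene [0.4138 0.4738 0.5042 0.5134 0.5208] 2292 (array([0.5339, 0.1621]), np.float64(0.0269), 49, np.float64(0.01))
top [0.6053 0.6132 0.6164 0.6182 0.6196] 201 None
w_w thick (0.52, 0.095) (array([0.5106, 0.0983]), np.float64(0.0907), 1505, np.float64(1.09))
w_w thin (0.49, 0) (array([0.4885, 0.0041]), np.float64(0.0898), 844, np.float64(1.44))
handle [ 0.00404732 -0.00830906]
from [0.4896 0.1736 0.1581] yaw 2.889 gap 0.0221 -> travel [ 0.01  -1.979 -0.012] rotz 0.004 tilt [ 0.004 -0.002] t 39.95 F [ 0.4  0.6 -4.2]
```

```bash

python3 -m pendant '[{"travel":[0,0,-0.15],"rot":[0,0,0],"fingers":-1},{"travel":[0,-0.33,-0.15],"rot":[0,0,0],"fingers":-1},{"travel":[0,-0.66,-0.15],"rot":[0,0,0],"fingers":-1},{"travel":[0.005,-0.99,-0.15],"rot":[0,0,0],"fingers":-1}]' |grep pos
python3 -m pendant '[{"travel":[0,-0.33,0],"rot":[0,0,0],"fingers":-1},{"travel":[0,-0.66,0],"rot":[0,0,0],"fingers":-1},{"travel":[0.005,-0.99,0],"rot":[0,0,0],"fingers":-1},{"travel":[0.005,-0.99,0],"rot":[0,0,0],"fingers":-1}]' |grep pos
python3 -m pendant '[{"travel":[0,0,0],"rot":[0,0,0],"fingers":-1},{"travel":[0,0,0],"rot":[0,0,0],"fingers":-1},{"travel":[0,0,0.2],"rot":[0,0,0],"fingers":-1},{"travel":[0,0,0.4],"rot":[0,0,0],"fingers":-1},{"travel":[0,0,0.53],"rot":[0,0,0],"fingers":-1},{"travel":[0,0,0.53],"rot":[0,0,0],"fingers":-1},{"travel":[0,0,0.53],"rot":[0,0,0],"fingers":-1}]'
python3 -c "
from h import *
y=-.257; d=np.r_[.4707,-.067]; plan((d[0]-.043*np.cos(y),d[1]-.043*np.sin(y),.084),y+np.pi)
im,d,P=cloud('scene'); cv2.imwrite('pics/sc4.png',cv2.resize(im[110:260,200:400],(800,600),interpolation=cv2.INTER_CUBIC))"
```

```text
tcp_pos: [0.4595, 0.0581, 0.1768]
tcp_pos: [0.4288, -0.0594, 0.177]
clock: 41.45
tcp_pos: [0.4306, -0.0548, 0.1147]
orientation: [-0.0, 0.125, 0.992, 0.0]
wrist_force: [-0.0, 0.1, -4.7]
finger_gap: 0.0219
grip_force: 120.2
from [ 0.4306 -0.0548  0.1147] yaw 2.891 gap 0.0219 -> travel [ 0.009 -0.013  0.256] rotz 0.006 tilt [0.001 0.   ] t 41.45 F [-0.   0.1 -4.7]
```

View pics/sc4.png

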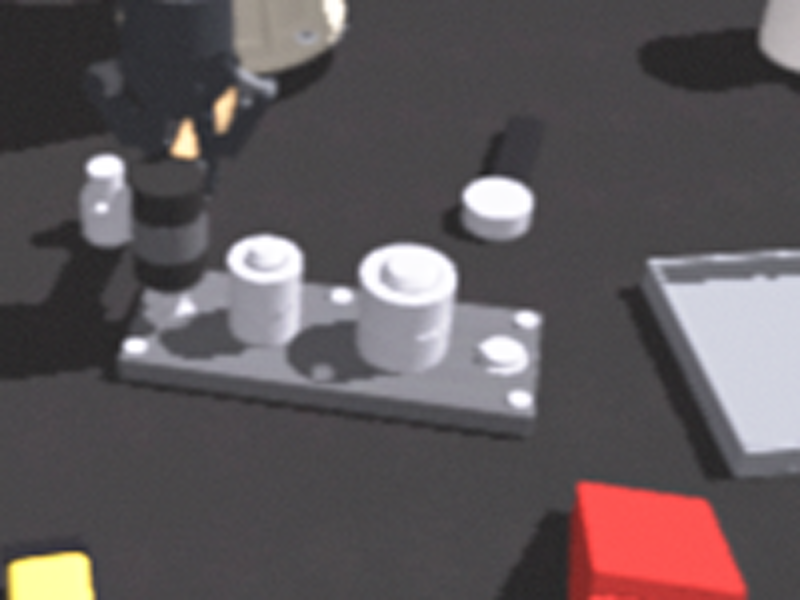

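```bash

python3 -m pendant '[{"travel":[0.005,-0.01,0.08],"rot":[0,0,0],"fingers":-1},{"travel":[0.005,-0.01,0.13],"rot":[0,0,0],"fingers":-1},{"travel":[0.005,-0.01,0.17],"rot":[0,0,0],"fingers":-1},{"travel":[0.005,-0.01,0.21],"rot":[0,0,0],"fingers":-1},{"travel":[0.005,-0.01,0.255],"rot":[0,0,0],"fingers":-1},{"travel":[0.005,-0.01,0.255],"rot":[0,0,0],"fingers":-1},{"travel":[0.005,-0.01,0.255],"rot":[0,0,0],"fingers":-1}]' 120
python3 -m pendant '[{"travel":[0,0,0.02],"rot":[0,0,0],"fingers":-1},{"travel":[0,0,0.04],"rot":[0,0,0],"fingers":-1},{"travel":[0,0,0.055],"rot":[0,0,0],"fingers":-1},{"travel":[0,0,0.055],"rot":[0,0,0],"fingers":-1}]'
```

```text
clock: 42.2
tcp_pos: [0.4296, -0.0569, 0.0838]
orientation: [-0.0, 0.126, 0.992, -0.0]
wrist_force: [1.2, -0.5, -4.4]
finger_gap: 0.0219
grip_force: 120.5
clock: 42.6
tcp_pos: [0.4291, -0.0568, 0.0819]
orientation: [0.0, 0.126, 0.992, -0.001]
wrist_force: [-20.3, 5.1, 47.0]
finger_gap: 0.0221
grip_force: 128.0
```

```bash

python3 -m pendant '[{"travel":[0,0,-0.2],"rot":[0,0,0],"fingers":-1},{"travel":[0,0,-0.5],"rot":[0,0,0],"fingers":-1},{"travel":[0,0,-0.85],"rot":[0,0,0],"fingers":-1},{"travel":[0,0,-0.85],"rot":[0,0,0],"fingers":-1}]'
for i in 1 2 3 4; do python3 -m pendant '[{"travel":[0.03,0.29,0],"rot":[0,0,0],"fingers":-1},{"travel":[0.07,0.58,0],"rot":[0,0,0],"fingers":-1},{"travel":[0.1,0.853,0],"rot":[0,0,0],"fingers":-1}]' |grep pos; done
python3 -m pendant '[{"travel":[0,0,0],"rot":[0,0,-0.12],"fingers":-1},{"travel":[0,0,0],"rot":[0,0,-0.24],"fingers":-1},{"travel":[0,0,0],"rot":[0,0,-0.36],"fingers":-1},{"travel":[0,0,0],"rot":[0,0,-0.476],"fingers":-1},{"travel":[0,0,0],"rot":[0,0,-0.476],"fingers":-1},{"travel":[0,0,0],"rot":[0,0,-0.476],"fingers":-1}]' 
python3 -c "
from h import *
for n in('scene','top'):
  P=cloud(n)[2]; print(n,[fit(P,'dow',c,.0235,.05,.025) for c in((.4715,-.068),(.533,.163))])
p,M,t,s=pose(); im,P=look('w_x')
L=(P-p)@M; k=(abs(L[...,1])<.009)&(L[...,0]>.02)&(L[...,0]<.13)&(abs(L[...,2])<.03)
print('handle',np.polyfit(L[k][:,0],L[k][:,2],1))
plan((.4843,.3517,.060),-2.896)"
```

```text
clock: 43.0
tcp_pos: [0.4331, -0.058, 0.1846]
orientation: [0.005, 0.126, 0.992, -0.001]
wrist_force: [2.0, -0.8, -5.3]
finger_gap: 0.022
grip_force: 120.5
tcp_pos: [0.4431, 0.0462, 0.1784]
tcp_pos: [0.457, 0.1488, 0.1781]
tcp_pos: [0.471, 0.2509, 0.1778]
tcp_pos: [0.485, 0.353, 0.1775]
clock: 44.8
tcp_pos: [0.4852, 0.3514, 0.1782]
orientation: [-0.001, -0.121, 0.993, -0.0]
wrist_force: [0.3, -0.1, -5.0]
finger_gap: 0.0219
grip_force: 120.6
scene [(array([ 0.473 , -0.0686]), np.float64(0.0273), 47, np.float64(0.5)), (array([0.5348, 0.1628]), np.float64(0.0271), 52, np.float64(0.03))]
top [(array([ 0.4727, -0.0674]), np.float64(0.027), 56, np.float64(1.3)), (array([0.529 , 0.1635]), np.float64(0.0265), 58, np.float64(1.45))]
handle [ 0.00399767 -0.00826801]
from [0.4854 0.3515 0.1791] yaw -2.897 gap 0.0223 -> travel [0.008 0.005 0.992] rotz -0.001 tilt [ 0.001 -0.   ] t 44.95 F [-0.1  1.1 -4.1]
```

```bash

python3 -m pendant '[{"travel":[0.005,0.003,0.3],"rot":[0,0,0],"fingers":-1},{"travel":[0.005,0.003,0.6],"rot":[0,0,0],"fingers":-1},{"travel":[0.005,0.003,0.85],"rot":[0,0,0],"fingers":-1},{"travel":[0.005,0.003,0.93],"rot":[0,0,0],"fingers":-1},{"travel":[0.005,0.003,0.96],"rot":[0,0,0],"fingers":-1},{"travel":[0.005,0.003,0.98],"rot":[0,0,0],"fingers":-1},{"travel":[0.005,0.003,0.98],"rot":[0,0,0],"fingers":-1},{"travel":[0.005,0.003,0.98],"rot":[0,0,0],"fingers":-1}]' 
```

```text
clock: 45.75
tcp_pos: [0.486, 0.3524, 0.0636]
orientation: [0.001, -0.123, 0.992, 0.0]
wrist_force: [-0.6, -0.4, -4.1]
finger_gap: 0.0222
grip_force: 120.4
```

```bash

python3 -m pendant '[{"travel":[0,0,0.01],"rot":[0,0,0],"fingers":-1},{"travel":[0,0,0.02],"rot":[0,0,0],"fingers":-1},{"travel":[0,0,0.02],"rot":[0,0,0],"fingers":-1},{"travel":[0,0,0.02],"rot":[0,0,0],"fingers":-1}]' 
```

```text
clock: 46.15
tcp_pos: [0.4852, 0.352, 0.0601]
orientation: [0.0, -0.123, 0.992, 0.0]
wrist_force: [-0.2, -0.9, -2.0]
finger_gap: 0.0222
grip_force: 121.1
```

Contact is beginning, so I'll release, retreat and verify.

```bash

python3 -m pendant '[{"travel":[0,0,0.005],"rot":[0,0,0],"fingers":-1},{"travel":[0,0,0.005],"rot":[0,0,0],"fingers":1},{"travel":[0,0,0.005],"rot":[0,0,0],"fingers":1},{"travel":[0,0,0.005],"rot":[0,0,0],"fingers":1},{"travel":[0,0,0.005],"rot":[0,0,0],"fingers":1},{"travel":[0,0,0.005],"rot":[0,0,0],"fingers":1},{"travel":[0,0,-0.3],"rot":[0,0,0],"fingers":1},{"travel":[0,0,-0.6],"rot":[0,0,0],"fingers":1},{"travel":[0,0,-1],"rot":[0,0,0],"fingers":1},{"travel":[0,0,-1],"rot":[0,0,0],"fingers":1}]' 
python3 -m pendant '[{"travel":[0.3,0,-0.4],"rot":[0,0,0],"fingers":1},{"travel":[0.6,0,-0.4],"rot":[0,0,0],"fingers":1},{"travel":[0.6,0,-0.4],"rot":[0,0,0],"fingers":1}]' |grep pos
python3 -c "
from h import *
im,P=look('w_y'); mallet(P)
for n in('scene','top'):
  im,d,P=cloud(n); print(n,[fit(P,'dow',c,.0235,.05,.025) for c in((.4715,-.068),(.533,.163))],[fit(P,k,c,.076,.0865) for k,c in(('n',(.4885,0)),('w',(.5145,.0965)))])
  if n=='scene': cv2.imwrite('pics/sc5.png',cv2.resize(im[110:310,80:460],(798,420),interpolation=cv2.INTER_CUBIC))
  P0=np.load(n+'0.npz')['P']
  for nm,c,lo,hi,k in(('pink',(.786,.017),.028,.04,'n'),('yellow',(.416,-.46),.028,.04,'n'),('key',(.343,-.113),.058,.07,'thick')): print(nm,fit(P0,k,c,lo,hi),fit(P,k,c,lo,hi))
"
```

```text
clock: 47.15
tcp_pos: [0.4883, 0.3537, 0.1868]
orientation: [0.006, -0.123, 0.992, 0.002]
wrist_force: [1.7, 0.8, 0.5]
finger_gap: 0.0857
grip_force: 0.0
tcp_pos: [0.4112, 0.3334, 0.229]
w_y mal (0.53, 0.345) (array([0.5265, 0.3618]), np.float64(0.0894), 2025, np.float64(0.02))
head (array([0.5265, 0.3618]), np.float64(0.0894), 2025, np.float64(0.02))
yaw by mean 0.2359006179050935 by line 0.23088275 3675 z 0.06808110053458355 (139.49160766601562, 24.065574645996094) 13.425118446350098
scene [(array([ 0.4757, -0.0701]), np.float64(0.0274), 45, np.float64(0.6)), (array([0.5357, 0.1625]), np.float64(0.0271), 56, np.float64(0.46))] [(array([ 0.4901, -0.0009]), np.float64(0.0831), 148, np.float64(1.31)), (array([0.5136, 0.0958]), np.float64(0.0831), 215, np.float64(0.7))]
pink (array([0.7856, 0.0164]), np.float64(0.0313), 213, np.float64(0.14)) (array([0.7859, 0.0165]), np.float64(0.0314), 212, np.float64(0.07))
yellow (array([ 0.4132, -0.4608]), np.float64(0.0315), 98, np.float64(0.09)) (array([ 0.4124, -0.4612]), np.float64(0.0311), 102, np.float64(0.25))
key (array([ 0.3453, -0.1159]), np.float64(0.0637), 42, np.float64(0.02)) (array([ 0.3459, -0.1161]), np.float64(0.0633), 42, np.float64(0.0))
top [(array([ 0.4717, -0.0667]), np.float64(0.0263), 56, np.float64(0.66)), (array([0.5337, 0.1636]), np.float64(0.0268), 56, np.float64(0.46))] [(array([ 0.4913, -0.0013]), np.float64(0.0827), 148, np.float64(1.6)), (array([0.5159, 0.0965]), np.float64(0.0826), 221, np.float64(1.21))]
pink (array([0.7834, 0.0173]), np.float64(0.0308), 85, np.float64(0.13)) (array([0.7836, 0.0166]), np.float64(0.0309), 81, np.float64(0.1))
yellow (array([ 0.41, -0.46]), np.float64(0.0307), 97, np.float64(0.05)) (array([ 0.4104, -0.4594]), np.float64(0.0305), 108, np.float64(0.09))
key (array([ 0.3426, -0.1144]), np.float64(0.0629), 58, np.float64(0.0)) (array([ 0.3431, -0.1146]), np.float64(0.0624), 51, np.float64(0.0))
```

View pics/sc5.png

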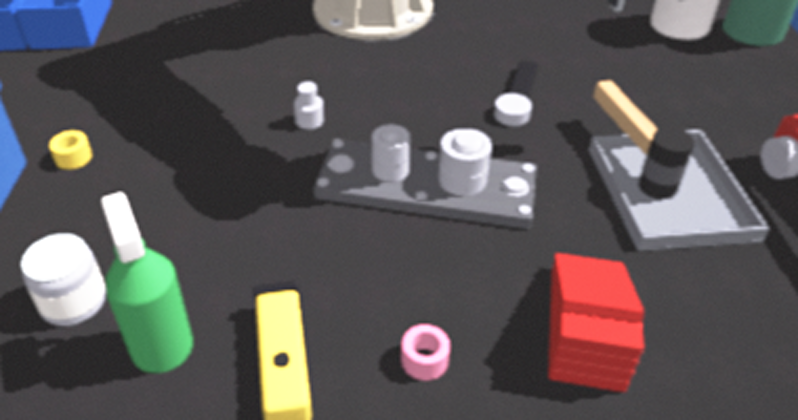

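The picture shows both stacks seated, both dowels flush at (340,163) and (515,185), and the mallet upright in the tray at (665,165). The bystanders and look-alikes have not moved.

```bash
python3 -c "
from workcell import env
print(env.hand_in())"
```

```text
the job is handed in; nothing more can be done
None
```

The job is handed in: the final camera check showed all four spacers fully down on their shafts, both dowels home, the mallet standing on its head in the tray, and nothing else visibly moved.

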